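Close and stack the hose-barb trays

ROBOT

A 6-joint arm with a two-finger parallel gripper is mounted at the origin on a cart in front of the work surface, level with it; the furniture and walls round the work are solid. World frame = base frame: x ahead of the robot, y to its left, z up, the work surface at z = 0. Lengths are in m, angles in rad, forces in N, time in s.
With the tool pointing down it reaches from about 0.325 to 0.85 m from the base axis. Payload 4.4 kg.
Tool frame: the origin (TCP) lies at the very end of the fingers, on their centre line; the grasp point (between the pads) lies 19 mm behind it; z points along the fingers, y is the line along which they close (so a half turn about z gives the same grasp; the last joint's range is limited). The gripper opens to 94 mm and grips with 3 to 60 N. Pads are 16 mm wide; open, the fingers measure 119 mm over their backs; the gripper's body (75 mm by 177 mm) begins 78 mm behind the grasp point.
Start: joints at [0.956, 0.207, 1.542, -0, 1.393, -0.15], TCP at [0.258, 0.514, 0.184] pointing down, gripper open.
Joint ranges: [-2.73, 2.73], [-0.86, 2.22], [0.23, 2.46], [-1.11, 4.25], [0.08, 2.63], [-2.82, 2.82]. Speed limits (rad/s): [2.79, 2.79, 3.14, 3.14, 3.14, 3.14].

INTERFACE

Orientations are given as [roll, pitch, yaw] about the fixed x, y, z axes, in that order (R = Rz(yaw) Ry(pitch) Rx(roll)).
In Python, from cell import status, camera, job, boxes_of, landmark_of gives the robot as it stands. The module is installed in compiled form; this text tells all that it offers.
- The arm moves only by the tool drive_tool, never from a script. Its argument "motion" is a list that holds one entry, the list of rows, each a list of 7 numbers: the shift along the tool's x, y, z in mm, then the turn, a rotation vector about the tool's x, y, z in degrees, then the closure, from 0 (fully open) to 1 (shut). In form: [[[dx, dy, dz, wx, wy, wz, jaw], ...]]. A call has 1 to 12 rows; each row is the pose to reach, as a shift and turn from the pose commanded when the call began, along the tool's axes at that moment; what a row does not reach only later rows make up. A row lasts 1/12 s, in which the tool goes at most 41.7 mm and 7.16 degrees, less where a joint would pass 70% of its speed; a pose out of reach is approached as far as the arm can. A call with a gripper value outside its range is refused whole. The fingers move at their own pace and stop on an object; "squeeze" is the grip in N (left out, the last holds). Time passes only in rows, so rows that repeat a pose let the fingers close. It gives the time, the measured TCP pose, the force, the opening and the grip force at its end, in the units of the state.
- status.state(): the state, without advancing time (a new reading comes with each control period).
- camera(name): name is "side" or "top" or "wrist"; returns a dict with "frame" (480x640x3 uint8, red, green, blue), "z_map" (480x640 float32, m along the optical axis (not along the pixel's ray), 0 where there is no reading), "vfov" (degrees; the focal length in pixels is half the picture's height over the tangent of half this angle, whatever the lens; pixels are square), "cx", "cy" (the principal point, pixels), "world_to_cam" (4x4, takes a point from world to camera coordinates). Camera axes: x right, y down, z forward; pixel columns grow to the right and rows downward; lengths in m; the calibration is good to about 2 mm. A picture is of the moment at which its call begins.
- job.sign_off(): hands the job in; it is judged then, once.
Trained networks look in the newest picture that a camera, given by its name, has taken for a name from the list of things; names that differ only in an ending like _2 or _b are one class to them, and where a whole thing is asked for, a point or a joint stands for the part that bears it (a point fixed in the world has none). Each returns a list of dicts, best first, with "confidence" (0 to 1); they miss things now and then, are a little off and sometimes report something else, mostly with a low value. They report only what shows in the picture. A call takes as long as a camera call.
- boxes_of(label, camera): "extent" ([centre column, centre row, width, height] as shares, 0 to 1, of the picture: columns of its width, rows of its height, round what is visible of it).
- landmark_of(label, camera): "at" ([column, row] as shares, 0 to 1, of the picture: columns of its width, rows of its height: a listed point, or the origin of a listed thing).
The state is a dict: "t": time; "joint_pos": joint angles; "qvel": joint speeds; "joint_torque": joint torques, N m; "ee_pos": TCP position; "orientation": TCP orientation; "ft_force": force on the tool from outside, world axes, zero at the start; "moment": the same for the moment, N m; "finger_gap": opening from 0.0 (shut) to 1.0 (fully open); "grip_force": force on a finger pad.
Only numpy, scipy, OpenCV 4.12 (cv2) and the standard library are available. Lean on these libraries where they do the work, as an engineer would, in place of code of your own. Each camera call takes 0.05 s, during which the arm holds its last target. There are 200 camera calls.

TASK

Get the brass hose barbs ready for transport: put every loose barb into the two open legged trays, with at least one in each tray, then close each tray with a lid by setting the lid's keyholes down over the tray's two headed studs and sliding it home until the tray's spring lock pin pops up behind its edge. Finally stand both closed trays one on the other on the plywood stacking base, with all the leg pins dropped fully into the sockets, and let go.

Things in the scene. Friction and masses are not known exactly. Their poses are not given: they have to be found in the camera images.
- tray_a: open aluminium tray on four steel legs, 138 (x) x 120 (y) mm, flange top 74 mm up, 0.36-0.54 kg, a spring lock pin at its -x end, a blank card holder at its +x end. Origin: centre, at the pin tips (bench height), z up. Legs at x +-58, y +-49 mm end in round-nosed pins 8 mm thick, 10 mm long, shoulder above. A tray on another sits 64 mm higher. No handle: carry it by its locked lid
- tray_a_floor (a point): centre of the inner floor of tray_a, 40 mm above the tray's origin; same axes. The basin is 100 (x) x 68 (y) mm inside and 34 mm deep, up to the flange top. In the flange above each leg, at x +-58, y +-49 mm, is a socket 11 mm wide and 13 mm deep for the pins of a tray on top
- tray_a_stud (a point): foot of one of the two headed studs of tray_a, on the flange top at x 0, y +49, z 74 mm of the tray (the other is at y -49); same axes. Neck 8 mm thick and 6 mm high, then a domed head 16 mm wide, 5 mm high
- lock_a (a joint): brass spring lock pin of tray_a, 9 mm thick, in the flange at x -63, y 0 of the tray: 0 = fully up, standing 8 mm above the flange; 0.008 m = pressed flush, which takes about 1 N. A lid on the flange holds it down until it is slid home; then the pin springs up behind the lid's -x end edge (1.5 mm of play) and keeps it from sliding back
- tray_b: open aluminium tray on four steel legs, 138 (x) x 120 (y) mm, flange top 74 mm up, 0.36-0.54 kg, a spring lock pin at its -x end, a blank card holder at its +x end. Origin: centre, at the pin tips (bench height), z up. Legs at x +-58, y +-49 mm end in round-nosed pins 8 mm thick, 10 mm long, shoulder above. A tray on another sits 64 mm higher. No handle: carry it by its locked lid
- tray_b_floor (a point): centre of the inner floor of tray_b, 40 mm above the tray's origin; same axes. The basin is 100 (x) x 68 (y) mm inside and 34 mm deep, up to the flange top. In the flange above each leg, at x +-58, y +-49 mm, is a socket 11 mm wide and 13 mm deep for the pins of a tray on top
- tray_b_stud (a point): foot of one of the two headed studs of tray_b, on the flange top at x 0, y +49, z 74 mm of the tray (the other is at y -49); same axes. Neck 8 mm thick and 6 mm high, then a domed head 16 mm wide, 5 mm high
- lock_b (a joint): brass spring lock pin of tray_b, 9 mm thick, in the flange at x -63, y 0 of the tray: 0 = fully up, standing 8 mm above the flange; 0.008 m = pressed flush, which takes about 1 N. A lid on the flange holds it down until it is slid home; then the pin springs up behind the lid's -x end edge (1.5 mm of play) and keeps it from sliding back
- lid_a: 4 mm steel keyhole lid, 119 (x, from -57 to +62) x 132 (y) mm over its side tabs, about 0.2 kg; lip 13 mm high at its -x end. Origin: centre of the underside, z up. To close a tray: same heading as the tray (lip at the lock pin), lid origin 17 mm to the tray's -x of its centre, lower onto the flange (lid z 74 mm), slide 17 mm to +x: home, both origins in line. Either lid fits either tray
- lid_a_entry (a point): centre of the round entry of one of lid_a's two keyholes, in the underside at x +17, y +49 mm of the lid (the other at y -49); same axes. Entry 21 mm wide; from it a slot 10.6 mm wide runs toward -x to the stop, where the stud stands at x 0 of the lid. Under the stud heads the lid has 2 mm of play up and down, 1.3 mm sideways
- lid_a_grip (a point): middle of the black bar handle of lid_a, 16 mm above the lid's underside; same axes. The bar runs along the lid's y: 12 mm thick (x), 66 mm long, 12 mm high, open below it (6 mm gap to the plate)
- lid_b: 4 mm steel keyhole lid, 119 (x, from -57 to +62) x 132 (y) mm over its side tabs, about 0.2 kg; lip 13 mm high at its -x end. Origin: centre of the underside, z up. To close a tray: same heading as the tray (lip at the lock pin), lid origin 17 mm to the tray's -x of its centre, lower onto the flange (lid z 74 mm), slide 17 mm to +x: home, both origins in line. Either lid fits either tray
- lid_b_entry (a point): centre of the round entry of one of lid_b's two keyholes, in the underside at x +17, y +49 mm of the lid (the other at y -49); same axes. Entry 21 mm wide; from it a slot 10.6 mm wide runs toward -x to the stop, where the stud stands at x 0 of the lid. Under the stud heads the lid has 2 mm of play up and down, 1.3 mm sideways
- lid_b_grip (a point): middle of the black bar handle of lid_b, 16 mm above the lid's underside; same axes. The bar runs along the lid's y: 12 mm thick (x), 66 mm long, 12 mm high, open below it (6 mm gap to the plate)
- stack_base: low plywood stacking base, 168 (x) x 150 (y) mm, fixed to the bench. Origin: centre of its underside, on the bench, z up. Four corner sockets at x +-58, y +-49 mm, 11 mm wide, rim at z 20 mm, bottom (wooden board) at z 9 mm. A tray seated on it, either way round, rests its leg shoulders on the rims: tray origin at z 10 mm, that of a second tray on top at z 74 mm
- barb_a: brass hose barb, standing on the bench, 30 mm tall, hexagonal foot 17 mm across flats (x) and 19 mm across corners (y), tapered upward, 30 g. Origin: centre of its underside, z along its axis. Two to four are there, the rest absent
- barb_b: brass hose barb, standing on the bench, 30 mm tall, hexagonal foot 17 mm across flats (x) and 19 mm across corners (y), tapered upward, 30 g. Origin: centre of its underside, z along its axis. Two to four are there, the rest absent
- barb_c: brass hose barb, standing on the bench, 30 mm tall, hexagonal foot 17 mm across flats (x) and 19 mm across corners (y), tapered upward, 30 g. Origin: centre of its underside, z along its axis. Two to four are there, the rest absent
- barb_d: brass hose barb, standing on the bench, 30 mm tall, hexagonal foot 17 mm across flats (x) and 19 mm across corners (y), tapered upward, 30 g. Origin: centre of its underside, z along its axis. Two to four are there, the rest absent
- screw_jar: bystander: clear screw jar with a black lid, 58 mm wide, 75 mm tall, toward the back; origin at the centre of its underside. Leave it alone

How it is judged:
On the way, in this order (a step that is already met when the one before it is completed fails the run):
1. every loose barb lies or stands in a tray, at least one in each (((x of barb_a in the frame of tray_a between -0.054 and 0.054 m and y of barb_a in the frame of tray_a between -0.038 and 0.038 m and z of barb_a in the frame of tray_a between 0.03 and 0.074 m) or (x of barb_a in the frame of tray_b between -0.054 and 0.054 m and y of barb_a in the frame of tray_b between -0.038 and 0.038 m and z of barb_a in the frame of tray_b between 0.03 and 0.074 m)) and ((x of barb_b in the frame of tray_a between -0.054 and 0.054 m and y of barb_b in the frame of tray_a between -0.038 and 0.038 m and z of barb_b in the frame of tray_a between 0.03 and 0.074 m) or (x of barb_b in the frame of tray_b between -0.054 and 0.054 m and y of barb_b in the frame of tray_b between -0.038 and 0.038 m and z of barb_b in the frame of tray_b between 0.03 and 0.074 m)) and ((x of barb_c in the frame of tray_a between -0.054 and 0.054 m and y of barb_c in the frame of tray_a between -0.038 and 0.038 m and z of barb_c in the frame of tray_a between 0.03 and 0.074 m) or (x of barb_c in the frame of tray_b between -0.054 and 0.054 m and y of barb_c in the frame of tray_b between -0.038 and 0.038 m and z of barb_c in the frame of tray_b between 0.03 and 0.074 m)) and ((x of barb_d in the frame of tray_a between -0.054 and 0.054 m and y of barb_d in the frame of tray_a between -0.038 and 0.038 m and z of barb_d in the frame of tray_a between 0.03 and 0.074 m) or (x of barb_d in the frame of tray_b between -0.054 and 0.054 m and y of barb_d in the frame of tray_b between -0.038 and 0.038 m and z of barb_d in the frame of tray_b between 0.03 and 0.074 m)) and ((x of barb_a in the frame of tray_a between -0.054 and 0.054 m and y of barb_a in the frame of tray_a between -0.038 and 0.038 m and z of barb_a in the frame of tray_a between 0.03 and 0.074 m) or (x of barb_b in the frame of tray_a between -0.054 and 0.054 m and y of barb_b in the frame of tray_a between -0.038 and 0.038 m and z of barb_b in the frame of tray_a between 0.03 and 0.074 m) or (x of barb_c in the frame of tray_a between -0.054 and 0.054 m and y of barb_c in the frame of tray_a between -0.038 and 0.038 m and z of barb_c in the frame of tray_a between 0.03 and 0.074 m) or (x of barb_d in the frame of tray_a between -0.054 and 0.054 m and y of barb_d in the frame of tray_a between -0.038 and 0.038 m and z of barb_d in the frame of tray_a between 0.03 and 0.074 m)) and ((x of barb_a in the frame of tray_b between -0.054 and 0.054 m and y of barb_a in the frame of tray_b between -0.038 and 0.038 m and z of barb_a in the frame of tray_b between 0.03 and 0.074 m) or (x of barb_b in the frame of tray_b between -0.054 and 0.054 m and y of barb_b in the frame of tray_b between -0.038 and 0.038 m and z of barb_b in the frame of tray_b between 0.03 and 0.074 m) or (x of barb_c in the frame of tray_b between -0.054 and 0.054 m and y of barb_c in the frame of tray_b between -0.038 and 0.038 m and z of barb_c in the frame of tray_b between 0.03 and 0.074 m) or (x of barb_d in the frame of tray_b between -0.054 and 0.054 m and y of barb_d in the frame of tray_b between -0.038 and 0.038 m and z of barb_d in the frame of tray_b between 0.03 and 0.074 m))), for 0.2 s.
2. both trays are closed: a lid is home on each and its lock pin is up (all of step 1 and ((x of lid_a in the frame of tray_a between -0.004 and 0.004 m and y of lid_a in the frame of tray_a between -0.004 and 0.004 m and z of lid_a in the frame of tray_a between 0.07 and 0.079 m) or (x of lid_b in the frame of tray_a between -0.004 and 0.004 m and y of lid_b in the frame of tray_a between -0.004 and 0.004 m and z of lid_b in the frame of tray_a between 0.07 and 0.079 m)) and value of joint each of lock_a, lock_b below 0.002 m and ((x of lid_a in the frame of tray_b between -0.004 and 0.004 m and y of lid_a in the frame of tray_b between -0.004 and 0.004 m and z of lid_a in the frame of tray_b between 0.07 and 0.079 m) or (x of lid_b in the frame of tray_b between -0.004 and 0.004 m and y of lid_b in the frame of tray_b between -0.004 and 0.004 m and z of lid_b in the frame of tray_b between 0.07 and 0.079 m))), for 0.2 s.
At the end, for the whole second after the job is handed in: Every barb in a tray, at least one in each; on each tray a lid home within 4 mm, lock pin pressed under 2 mm; both trays stacked on the base: within 3.5 mm of full depth, 6 mm of centred, tilt under 0.035 rad, in line with the base within 0.06 rad either way round, at rest (all of step 2 and (z of tray_a in the frame of stack_base between 0.0065 and 0.0135 m or z of tray_a in the frame of stack_base between 0.0705 and 0.0775 m) and horizontal distance between each of tray_a, tray_b and stack_base below 0.006 m and angle between each of tray_a, tray_b's own z axis and vertical below 0.035 rad and angle between the x axis of each of tray_a, tray_b and the x axis of stack_base, either way round below 0.06 rad and linear speed of each of tray_a, tray_b below 0.02 m/s and (z of tray_b in the frame of stack_base between 0.0065 and 0.0135 m or z of tray_b in the frame of stack_base between 0.0705 and 0.0775 m)); the robot touches nothing.
It fails at once if a tray is tipped over (more than 60 degrees) (angle between tray_a's own z axis and vertical above 1.05 rad or angle between tray_b's own z axis and vertical above 1.05 rad).
It fails at once if the screw jar is knocked over or shoved more than 4 cm (angle between screw_jar's own z axis and vertical above 0.5 rad or distance of screw_jar from where it was at the start of the episode above 0.04 m).
Of barb_a, barb_b, barb_c, barb_d only 2 to 4 are there at a start; the rules pass over those that are not, and their reading is None.
At some moment in a run one of tray_a, tray_b, lid_a, lid_b may be knocked a few centimetres aside while the robot is not near it.
Once in a run the grip may slacken for a moment while it holds something.
It also fails if it takes over 210 s, if anything falls off the work surface, if the arm or the gripper's body presses on something with over 40 N, if the wrist force passes 120 N, or if a joint passes its speed limit or range.

## Working session

There is one attempt and no reset: what is moved stays moved. The work goes in short steps, Python scripts to look and compute and a tool call to move; the robot and the scene stay as the last step left them, time stands still between calls to the robot, and variables do not carry over. Pictures are saved under pics/ and viewed, at most 14 in all, crops included, and the job is handed in when it is done.

Besides the shell and the picture viewer there is one more tool, called after "Request:" as name(argument=value, ...), one argument or row to a line, values as JSON. drive_tool: Moves the arm, as the interface text tells. Its arguments: {"type":"object","properties":{"motion":{"type":"array"},"squeeze":{"type":"number"}},"required":["motion"]}

```bash
mkdir -p pics
cat > h.py <<'E'
import numpy as np, cv2
from cell import status, camera, job, boxes_of, landmark_of
from scipy.spatial.transform import Rotation as R
def cam(n,save=None):
    c=camera(n); c['f']=240/np.tan(np.radians(c['vfov'])/2)
    if save: cv2.imwrite('pics/'+save,c['frame'][:,:,::-1])
    return c
def ray(c,u,v):
    T=np.linalg.inv(c['world_to_cam']); d=T[:3,:3]@np.array([(u-c['cx'])/c['f'],(v-c['cy'])/c['f'],1]); return T[:3,3],d
def atz(c,u,v,z):
    o,d=ray(c,u,v); return o+d*(z-o[2])/d[2]
def cloud(c):
    v,u=np.mgrid[0:480,0:640]; z=c['z_map']; m=z>0
    p=np.stack([(u-c['cx'])/c['f']*z,(v-c['cy'])/c['f']*z,z],-1)
    T=np.linalg.inv(c['world_to_cam']); p=p@T[:3,:3].T+T[:3,3]; p[~m]=np.nan; return p
def proj(c,P):
    q=c['world_to_cam'][:3,:3]@np.array(P)+c['world_to_cam'][:3,3]; return q[0]/q[2]*c['f']+c['cx'],q[1]/q[2]*c['f']+c['cy']
def pose():
    s=status.state(); return np.array(s['ee_pos']),R.from_euler('xyz',s['orientation'])
def go(target,yaw):
    """shift mm in tool axes & rotvec deg to have tool pointing down, tool y axis at 'yaw'(mod pi)"""
    p,r=pose(); d=r.inv().apply(np.array(target)-p)*1000
    best=None
    for k in (0,np.pi,-np.pi):
        rt=R.from_euler('xyz',[np.pi,0,yaw+k]); w=np.degrees((r.inv()*rt).as_rotvec())
        if best is None or np.linalg.norm(w)<np.linalg.norm(best): best=w
    return d.round(1),best.round(2)
E
python3 - <<'E'
from h import *
s=status.state();print({k:np.round(v,3) for k,v in s.items()})
Z={'tray_a':0,'tray_a_floor':.04,'tray_a_stud':.074,'lid_a':0,'lid_a_grip':.016,'lid_a_entry':0,'stack_base':0,'barb_a':0,'screw_jar':0,'lock_a':.074}
for n in('top','side'):
    c=cam(n,n+'0.png')
    for l,z in Z.items():
        if l=='lock_a':continue
        for r in landmark_of(l,n):
            u,v=r['at'][0]*640,r['at'][1]*480
            print(n,l,round(r['confidence'],2),round(u),round(v),atz(c,u,v,z).round(3))
E
```

```text
{'t': np.float64(0.0), 'joint_pos': array([ 0.955,  0.207,  1.543, -0.   ,  1.394, -0.15 ]), 'qvel': array([-0.001, -0.001, -0.001, -0.   ,  0.   ,  0.001]), 'joint_torque': array([-0.0000e+00, -3.7088e+01, -2.8142e+01,  7.0000e-02,  3.6000e-02,
       -0.0000e+00]), 'ee_pos': array([0.257, 0.513, 0.183]), 'orientation': array([-3.139, -0.   ,  2.677]), 'ft_force': array([ 0.612, -0.675, -0.114]), 'moment': array([ 0.083, -0.019, -0.022]), 'grip_force': np.float64(0.0), 'finger_gap': np.float64(0.999)}
top tray_a 0.87 321 194 [0.665 0.015 0.   ]
top tray_a 0.73 202 273 [0.433 0.339 0.   ]
top tray_a_floor 0.8 325 197 [0.649 0.004 0.04 ]
top tray_a_floor 0.39 389 196 [ 0.656 -0.174  0.04 ]
top tray_a_stud 0.92 307 195 [0.647 0.054 0.074]
top lid_a 0.93 406 205 [ 0.636 -0.23   0.   ]
top lid_a 0.6 450 282 [ 0.422 -0.353  0.   ]
top lid_a_grip 0.83 405 205 [ 0.633 -0.224  0.016]
top lid_a_entry 0.68 386 196 [ 0.664 -0.173  0.   ]
top stack_base 0.79 244 196 [0.652 0.231 0.   ]
top stack_base 0.65 404 204 [ 0.639 -0.225  0.   ]
top stack_base 0.44 332 276 [ 0.431 -0.021  0.   ]
top barb_
[... 158 characters left out ...]
.667 0.009 0.   ]
side tray_a 0.56 260 214 [0.43  0.316 0.   ]
side tray_a_floor 0.83 372 240 [0.664 0.002 0.04 ]
side tray_a_stud 0.84 360 217 [0.658 0.069 0.074]
side lid_a 0.89 399 310 [ 0.64  -0.221  0.   ]
side lid_a 0.77 314 383 [ 0.416 -0.352  0.   ]
side lid_a_grip 0.62 397 305 [ 0.633 -0.221  0.016]
side lid_a_entry 0.79 401 298 [ 0.661 -0.186  0.   ]
side stack_base 0.61 340 212 [0.662 0.248 0.   ]
side stack_base 0.52 396 312 [ 0.63  -0.224  0.   ]
side barb_a 0.51 289 303 [ 0.422 -0.124  0.   ]
side barb_a 0.42 284 276 [ 0.434 -0.022  0.   ]
side barb_a 0.29 370 253 [0.663 0.007 0.   ]
side screw_jar 0.83 392 225 [0.775 0.122 0.   ]
side screw_jar 0.58 371 251 [0.669 0.011 0.   ]
```

View pics/top0.png

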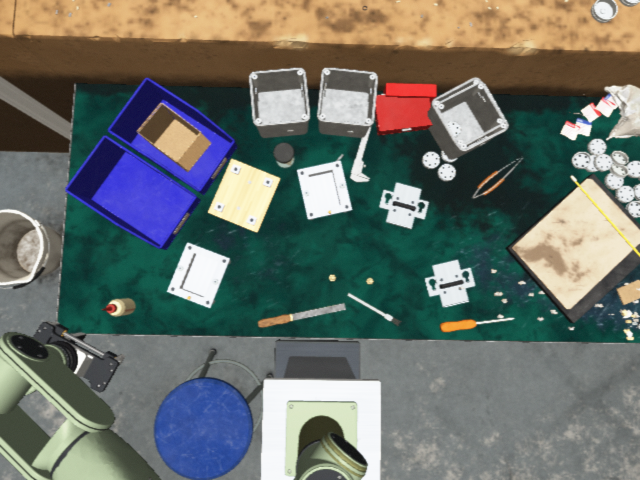

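View pics/side0.png

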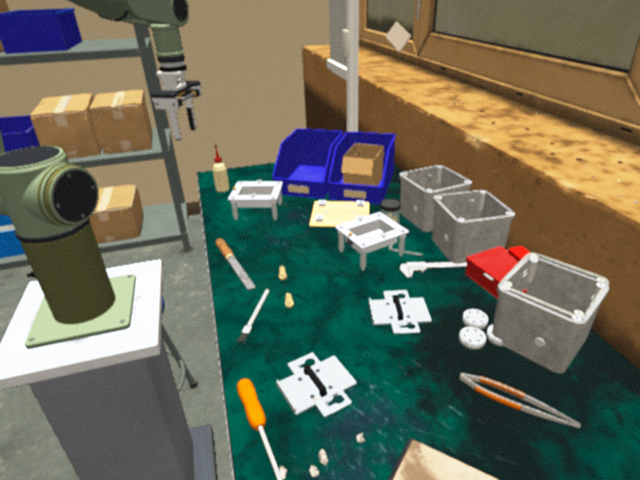

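Top view: trays at (325,190) and (198,275), lids at (404,205) and (450,282), base (244,195), barbs at (332,278) and (370,282). The side view shows the same two barbs at (282,272) and (289,299).

Run:
```python
from h import *
c=cam('top'); P=cloud(c)
def fit(n,box,zl,zh):
    u0,v0,u1,v1=box; p=P[v0:v1,u0:u1].reshape(-1,3); p=p[(p[:,2]>zl)&(p[:,2]<zh)]
    r=cv2.minAreaRect((p[:,:2]*1000).astype(np.float32)); print(n,len(p),np.round(r[0],1),np.round(r[1],1),round(r[2],1),'z',np.median(p[:,2]).round(4))
fit('tray1',(285,150,365,235),.06,.09); fit('tray2',(155,232,240,318),.06,.09)
fit('base',(200,150,290,240),.013,.03)
for b in((322,265,342,290),(360,270,380,295)): fit('barb',b,.012,.05)
for b in((375,175,435,235),(420,255,480,310)): fit('lid',b,.001,.03)
C=[(285,150),(158,232),(204,155),(364,165),(410,242),(310,240)]
ims=[cv2.resize(c['frame'][v:v+80,u:u+80,::-1],(264,264),interpolation=cv2.INTER_CUBIC) for u,v in C]
cv2.imwrite('pics/m.png',np.vstack([np.hstack(ims[:3]),np.hstack(ims[3:])]))
```

```text
tray1 1477 [687.6  27.5] [197.9 145.9] 13.5 z 0.0733
tray2 1537 [442.4 368.6] [200.4 143. ] 67.2 z 0.0738
base 517 [681.8 234.3] [178.7 219.3] 63.6 z 0.0177
barb 22 [427.9 -20.4] [13.9 11. ] 4.5 z 0.0255
barb 25 [ 420.8 -123. ] [11.1 15.9] 48.7 z 0.0251
lid 1748 [ 639.2 -225.2] [170.5 172. ] 1.2 z 0.0036
lid 1690 [ 422.2 -351.8] [150.5 170.3] 1.0 z 0.0036
```

View pics/m.png

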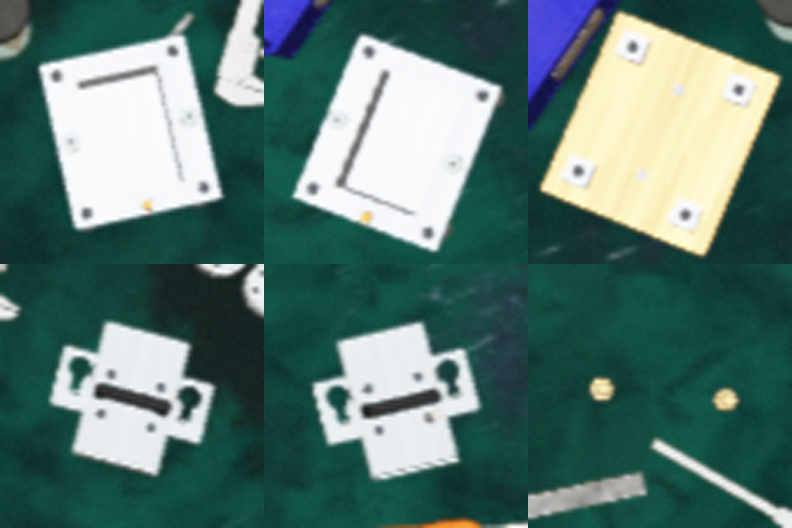

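The mosaic shows both lock pins on the trays' robot side (tray1 ~(147,204), tray2 ~(367,216)) and the lid entries on the far side. So all +x axes point roughly ahead. Socket pixels can be read for the fits.

Run:
```python
from h import *
c=cam('top')
def px(x,y,C,ox,oy): return C[0]+(x-ox+.5)/3.3-.5, C[1]+(y-oy+.5)/3.3-.5
def fit(n,pts,C,ox,oy,z):
    # pts order: FL(+x+y),FR(+x-y),BR(-x-y),BL(-x+y)
    W=np.array([atz(c,*px(x,y,C,ox,oy),z)[:2] for x,y in pts])
    ex=(W[0]+W[1]-W[2]-W[3]);print(n,W.mean(0).round(4),'yaw',np.degrees(np.arctan2(ex[1],ex[0])).round(2),'dims',np.linalg.norm(W[0]-W[1]).round(3),np.linalg.norm(W[1]-W[2]).round(3))
fit('tray1',[(56,76),(173,51),(204,187),(87,213)],(285,150),0,0,.074)
fit('tray2',[(369,51),(482,96),(428,232),(313,188)],(158,232),264,0,.074)
fit('base',[(633,47),(739,90),(685,214),(578,171)],(204,155),528,0,.02)
for n,a,b,C,ox in(('lid1',(97,390),(170,408),(364,165),0),('lid2',(365,410),(438,396),(410,242),264)):
    A,B=[atz(c,*px(*p,C,ox,264),.022)[:2] for p in(a,b)]; d=A-B
    print(n,((A+B)/2).round(4),'yaw',np.degrees(np.arctan2(-d[0],d[1])).round(1),np.linalg.norm(d).round(3))
for p in((601,389),(725,400)): print('barb',atz(c,*px(*p,(310,240),528,264),.02).round(4))
print(go([.428,-.020,.1],0),go([.428,-.020,.1],np.pi/2))
for n in('wrist',):
    w=cam(n); print(np.linalg.inv(w['world_to_cam']).round(3),w['vfov'])
```

```text
tray1 [0.6624 0.007 ] yaw 13.62 dims 0.098 0.115
tray2 [0.4284 0.3332] yaw -19.49 dims 0.098 0.115
base [0.655  0.2311] yaw -21.42 dims 0.098 0.115
lid1 [ 0.6321 -0.2195] yaw -12.8 0.064
lid2 [ 0.4168 -0.3499] yaw 11.8 0.063
barb [ 0.4276 -0.02    0.02  ]
barb [ 0.4205 -0.1237  0.02  ]
(array([-391.5, -401.1,   83.9]), array([  0.  ,   0.  , -26.63])) (array([-391.5, -401.1,   83.9]), array([ 0.  , -0.  , 63.37]))
[[ 0.449  0.864  0.23   0.191]
 [ 0.894 -0.434 -0.115  0.547]
 [ 0.     0.257 -0.966  0.385]
 [ 0.     0.     0.     1.   ]] 70.66623918850786
```

Request:
drive_tool(
  motion=[
    [[-391.5,-401.1,34,0,0,50,0],[-391.5,-401.1,34,0,0,50,0],[-391.5,-401.1,34,0,0,50,0],[-391.5,-401.1,34,0,0,50,0],[-391.5,-401.1,34,0,0,50,0],[-391.5,-401.1,34,0,0,50,0],[-391.5,-401.1,34,0,0,50,0],[-391.5,-401.1,34,0,0,50,0],[-391.5,-401.1,34,0,0,50,0],[-391.5,-401.1,34,0,0,50,0],[-391.5,-401.1,34,0,0,50,0],[-391.5,-401.1,34,0,0,50,0]],
  ],
)

```text
t: 2.15
ee_pos: [0.4097, 0.0365, 0.1541]
orientation: [3.14, 0.0, 1.804]
ft_force: [0.8, 0.5, -0.3]
finger_gap: 0.995
grip_force: 0.0
```

Request:
drive_tool(
  motion=[
    [[-40,-40,0,0,0,0,0.5],[-40,-40,0,0,0,0,0.5],[-40,-40,0,0,0,0,0.5]],
  ],
)

```text
t: 2.4
ee_pos: [0.3785, -0.0121, 0.1534]
orientation: [-3.14, 0.0, 1.799]
ft_force: [0.5, 0.2, -0.1]
finger_gap: 0.822
grip_force: 0.0
```

Run:
```python
from h import *
print(pose()[0], np.degrees(pose()[1].as_euler('xyz')))
c=cam('wrist','w1.png')
for b in boxes_of('barb_a','wrist'):
    e=b['extent'];print('box',b['confidence'],atz(c,e[0]*640,e[1]*480,.015),np.array(e)*[640,480,640,480])
for b in landmark_of('barb_a','wrist'): print(b['confidence'],atz(c,b['at'][0]*640,b['at'][1]*480,0))
P=cloud(c).reshape(-1,3)
for q in((.4276,-.02),(.4205,-.1237)):
    m=(np.hypot(P[:,0]-q[0],P[:,1]-q[1])<.03)&(P[:,2]>.005)&(P[:,2]<.04); k=P[m]
    if len(k): print(len(k),(k.min(0)+k.max(0))/2,k.min(0),k.max(0), 'top',k[k[:,2]>.024].mean(0))
```

```text
[ 0.37845589 -0.01214467  0.15338638] [-1.79934406e+02  2.24994132e-02  1.03058382e+02]
box 0.73 [ 0.41978153 -0.12242003  0.015     ] [337.28  328.8    15.488  26.016]
box 0.55 [ 0.42867263 -0.02275928  0.015     ] [368.192 246.624  19.584  21.984]
0.74 [ 0.41893857 -0.12458963  0.        ]
0.69 [ 0.42717131 -0.02259969  0.        ]
0.33 [ 0.70098674 -0.0008815   0.        ]
247 [ 0.42835653 -0.02149066  0.01835443] [ 0.42018839 -0.02982683  0.00520174] [ 0.43652466 -0.0131545   0.03150712] top [ 0.42798981 -0.02128358  0.02791967]
259 [ 0.4213846  -0.12450929  0.01839646] [ 0.41304982 -0.13213373  0.00502224] [ 0.42971939 -0.11688485  0.03177067] top [ 0.42094285 -0.12501899  0.02792195]
```

View pics/w1.png

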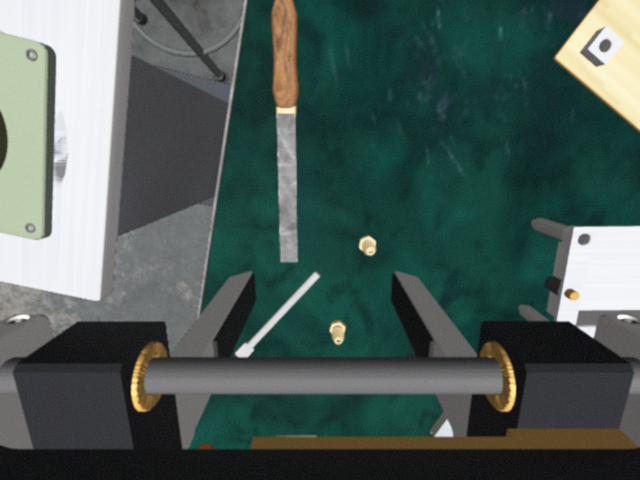

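The wrist view shows barb1 at (368,246) and barb2 at (337,330), matching the top-view fits within 2 mm.

Run:
```python
from h import *
print(go([.428,-.0215,.004],np.radians(103.6)))
```

```text
(array([-23. ,  43.5, 150. ]), array([ 0.07, -0.  , -0.24]))
```

Request:
drive_tool(
  motion=[
    [[-23,43.5,60,0,0,0,0.5],[-23,43.5,60,0,0,0,0.5],[-23,43.5,90,0,0,0,0.5],[-23,43.5,120,0,0,0,0.5],[-23,43.5,140,0,0,0,0.5],[-23,43.5,150,0,0,0,0.5],[-23,43.5,150,0,0,0,0.5]],
  ],
)

```text
t: 3.13
ee_pos: [0.4254, -0.0202, 0.0015]
orientation: [-3.137, -0.003, 1.806]
ft_force: [0.3, -0.2, -0.0]
finger_gap: 0.501
grip_force: 0.0
```

Request:
drive_tool(
  motion=[
    [[0,0,0,0,0,0,1],[0,0,0,0,0,0,1],[0,0,0,0,0,0,1],[0,0,0,0,0,0,1],[0,0,0,0,0,0,1],[0,0,0,0,0,0,1],[0,0,-20,0,0,0,1],[0,0,-60,0,0,0,1],[0,0,-100,0,0,0,1],[0,0,-130,0,0,0,1]],
  ],
  squeeze=30,
)

```text
t: 3.97
ee_pos: [0.428, -0.0223, 0.1366]
orientation: [3.139, 0.001, 1.804]
ft_force: [1.4, 0.4, -0.4]
finger_gap: 0.081
grip_force: 28.0
```

Run:
```python
from h import *
print(go([.660,.006,.135],np.radians(103.6)))
```

```text
(array([-26.1, 232.3,   2.2]), array([ 0.14,  0.07, -0.25]))
```

Request:
drive_tool(
  motion=[
    [[-26,232,2,0,0,0,1],[-26,232,2,0,0,0,1],[-26,232,2,0,0,0,1],[-26,232,2,0,0,0,1],[-26,232,2,0,0,0,1],[-26,232,2,0,0,0,1],[-26,232,2,0,0,0,1],[-26,232,35,0,0,0,1],[-26,232,70,0,0,0,1],[-26,232,88,0,0,0,1],[-26,232,88,0,0,0,1]],
  ],
)

```text
t: 4.88
ee_pos: [0.6558, 0.0064, 0.0422]
orientation: [-3.136, -0.002, 1.804]
ft_force: [0.2, 0.9, -0.0]
finger_gap: 0.105
grip_force: 29.5
```

Request:
drive_tool(
  motion=[
    [[0,0,0,0,0,0,0.7],[0,0,0,0,0,0,0.7],[0,0,0,0,0,0,0.7],[0,0,-30,0,0,0,0.7],[0,0,-70,0,0,0,0.7],[0,0,-100,0,0,0,0.7],[0,0,-120,0,0,0,0.6],[0,0,-120,0,0,0,0.5]],
  ],
)

```text
t: 5.55
ee_pos: [0.6635, 0.0058, 0.174]
orientation: [3.129, 0.005, 1.804]
ft_force: [0.9, 1.1, 0.6]
finger_gap: 0.407
grip_force: 0.0
```

Run:
```python
from h import *
print(go([.421,-.125,.16],np.radians(70.5)))
```

```text
(array([ -71.1, -266.3,   10.9]), array([ 0.8 ,  0.05, 32.87]))
```

Request:
drive_tool(
  motion=[
    [[-71,-265,10,0,0,33,0.5],[-71,-265,10,0,0,33,0.5],[-71,-265,10,0,0,33,0.5],[-71,-265,10,0,0,33,0.5],[-71,-265,10,0,0,33,0.5],[-71,-265,10,0,0,33,0.5],[-71,-265,10,0,0,33,0.5],[-71,-265,10,0,0,33,0.5],[-71,-265,10,0,0,33,0.5],[-71,-265,10,0,0,33,0.5]],
  ],
)

```text
t: 6.38
ee_pos: [0.4181, -0.1239, 0.1557]
orientation: [3.141, -0.0, 1.228]
ft_force: [0.4, -0.1, 0.4]
finger_gap: 0.501
grip_force: 0.0
```

Run:
```python
from h import *
print(go([.421,-.125,.004],np.radians(70.5)))
```

```text
(array([-1.000e-01,  3.000e+00,  1.517e+02]), array([ 0.05, -0.02, -0.15]))
```

Request:
drive_tool(
  motion=[
    [[0,3,40,0,0,0,0.5],[0,3,80,0,0,0,0.5],[0,3,120,0,0,0,0.5],[0,3,140,0,0,0,0.5],[0,3,151,0,0,0,0.5],[0,3,151,0,0,0,0.8],[0,3,151,0,0,0,1],[0,3,151,0,0,0,1],[0,3,151,0,0,0,1],[0,3,151,0,0,0,1],[0,3,151,0,0,0,1],[0,3,130,0,0,0,1]],
  ],
)

```text
t: 7.38
ee_pos: [0.4174, -0.1236, 0.0235]
orientation: [-3.135, -0.001, 1.228]
ft_force: [-1.0, -0.0, -1.1]
finger_gap: 0.072
grip_force: 28.2
```

Request:
drive_tool(
  motion=[
    [[0,0,-40,0,0,0,1],[0,0,-80,0,0,0,1],[0,0,-110,0,0,0,1],[0,0,-110,0,0,0,1]],
  ],
)

```text
t: 7.72
ee_pos: [0.4258, -0.1278, 0.1434]
orientation: [3.126, 0.002, 1.228]
ft_force: [1.4, -0.3, 0.0]
finger_gap: 0.069
grip_force: 28.2
```

Run:
```python
from h import *
print(go([.428,.333,.15],np.radians(70.5)))
```

```text
(array([ 434.7, -152.6,   -9.8]), array([ 0.89,  0.12, -0.13]))
```

Request:
drive_tool(
  motion=[
    [[434,-147,-12,0,0,0,1],[434,-147,-12,0,0,0,1],[434,-147,-12,0,0,0,1],[434,-147,-12,0,0,0,1],[434,-147,-12,0,0,0,1],[434,-147,-12,0,0,0,1],[434,-147,-12,0,0,0,1],[434,-147,-12,0,0,0,1],[434,-147,-12,0,0,0,1],[434,-147,-12,0,0,0,1],[434,-147,-12,0,0,0,1],[434,-147,-12,0,0,0,1]],
  ],
)

```text
t: 8.72
ee_pos: [0.4271, 0.3397, 0.1477]
orientation: [-3.141, -0.004, 1.234]
ft_force: [-0.2, -0.3, -0.5]
finger_gap: 0.072
grip_force: 28.2
```

Run:
```python
from h import *
print(go([.428,.333,.046],np.radians(70.5)))
c=cam('top')
for r in landmark_of('tray_a','top')+landmark_of('tray_a_floor','top'):
    print(r['confidence'],np.array(r['at'])*[640,480])
```

```text
(array([ -6.4,   3.1, 101.7]), array([-0.03, -0.24,  0.23]))
0.8 [204.672 271.104]
0.73 [321.088 191.712]
0.56 [324.672 192.288]
```

Request:
drive_tool(
  motion=[
    [[-4,2,40,0,0,0,1],[-4,2,75,0,0,0,1],[-4,2,101,0,0,0,1],[-4,2,101,0,0,0,1],[-4,2,101,0,0,0,0.7],[-4,2,101,0,0,0,0.7],[-4,2,101,0,0,0,0.7],[-4,2,60,0,0,0,0.7],[-4,2,20,0,0,0,0.7],[-4,2,-20,0,0,0,0.7],[-4,2,-60,0,0,0,0.6],[-4,2,-60,0,0,0,0.6]],
  ],
)

```text
t: 9.87
ee_pos: [0.4343, 0.332, 0.2197]
orientation: [3.128, -0.016, 1.228]
ft_force: [0.8, 0.3, 0.5]
finger_gap: 0.39
grip_force: 0.0
```

```bash
cat > mos.py <<'E'
from h import *
import sys
c=cam('top',None)
C=[(285,150),(158,232),(204,155),(364,165),(410,242),(310,240)]
ims=[cv2.resize(c['frame'][v:v+80,u:u+80,::-1],(264,264),interpolation=cv2.INTER_CUBIC) for u,v in C]
cv2.imwrite('pics/'+sys.argv[1],np.vstack([np.hstack(ims[:3]),np.hstack(ims[3:])]))
E
python3 mos.py m2.png; python3 -c "
from h import *
print(pose()[0],go([.48,.25,.25],np.radians(70.5)))"
```

```text
[0.43250994 0.33094734 0.21562917] (array([-59.9,  72.3, -34.3]), array([ 0.58, -0.65, -0.13]))
```

View pics/m2.png

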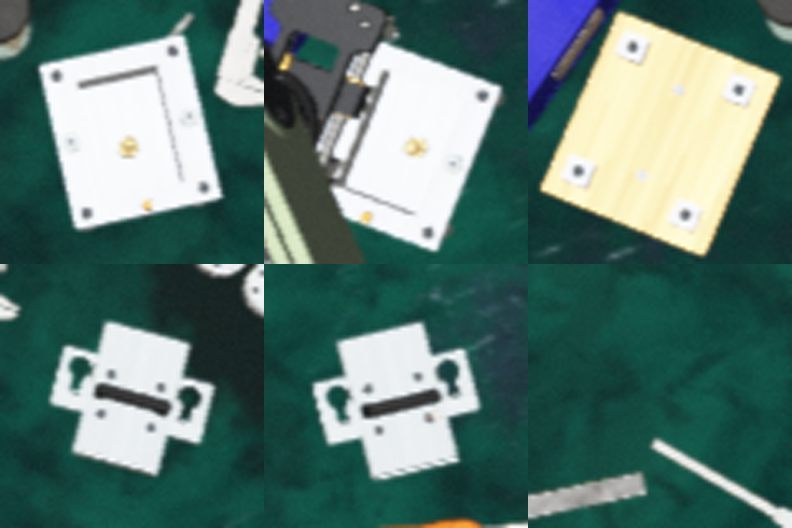

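Both barbs stand inside the trays (128,147) and (416,147) and nothing else has moved. Next is lid 1.

```bash
python3 -c "
from h import *
print(go([.622,-.267,.20],np.radians(77.2)))"
```

```text
(array([-499.7,  379.2,   13.8]), array([ 0.62, -0.62, -6.83]))
```

Request:
drive_tool(
  motion=[
    [[-500,379,14,0,0,-7,0.57],[-500,379,14,0,0,-7,0.57],[-500,379,14,0,0,-7,0.57],[-500,379,14,0,0,-7,0.57],[-500,379,14,0,0,-7,0.57],[-500,379,14,0,0,-7,0.57],[-500,379,14,0,0,-7,0.57],[-500,379,14,0,0,-7,0.57],[-500,379,14,0,0,-7,0.57],[-500,379,14,0,0,-7,0.57],[-500,379,14,0,0,-7,0.57],[-500,379,14,0,0,-7,0.57]],
  ],
)

```text
t: 10.92
ee_pos: [0.5774, -0.1465, 0.196]
orientation: [-3.141, -0.0, 1.35]
ft_force: [0.7, 0.1, -0.4]
finger_gap: 0.431
grip_force: 0.0
```

```bash
python3 -c "
from h import *
print(go([.622,-.267,.20],np.radians(77.2)))"
```

```text
(array([-107.8,   69.9,   -4.1]), array([-0.04, -0.02,  0.14]))
```

Request:
drive_tool(
  motion=[
    [[-100,65,-4,0,0,0,0.57],[-100,65,-4,0,0,0,0.57],[-100,65,-4,0,0,0,0.57],[-100,65,-4,0,0,0,0.57],[-100,65,-4,0,0,0,0.57]],
  ],
)

```text
t: 11.33
ee_pos: [0.6187, -0.2581, 0.1991]
orientation: [-3.14, -0.001, 1.347]
ft_force: [-0.5, 1.4, -0.6]
finger_gap: 0.43
grip_force: 0.0
```

```bash
cat > lid.py <<'E'
from h import *
import sys
# black handle blob from wrist colour + depth -> centre, yaw
def handle(c,guess,zl=.008,zh=.04,rad=.06):
    P=cloud(c); f=c['frame'].astype(int).max(-1)
    m=(f<70)&(P[...,2]>zl)&(P[...,2]<zh)&(np.hypot(P[...,0]-guess[0],P[...,1]-guess[1])<rad)
    m=m.astype(np.uint8); n,L,S,_=cv2.connectedComponentsWithStats(m); k=1+S[1:,4].argmax()
    p=P[L==k]; print('n',len(p),'z',np.percentile(p[:,2],[5,50,95]).round(4))
    r=cv2.minAreaRect((p[:,:2]*1000).astype(np.float32)); return r
if __name__=='__main__':
    c=cam('wrist',sys.argv[3]); g=(float(sys.argv[1]),float(sys.argv[2]))
    print(pose()[0],handle(c,g))
    for l,z in(('lid_a',0),('lid_a_grip',.016),('lid_a_entry',0)):
        for r in landmark_of(l,'wrist')[:3]: print(l,round(r['confidence'],2),atz(c,r['at'][0]*640,r['at'][1]*480,z).round(4),np.array(r['at'])*[640,480])
E
python3 lid.py .632 -.2195 w2.png
```

```text
n 203 z [0.0195 0.0211 0.0225]
[ 0.61855129 -0.25633207  0.19936876] ((634.1553955078125, -221.50062561035156), (60.71506881713867, 8.472121238708496), 75.71809387207031)
lid_a 0.98 [ 0.4144 -0.3561  0.    ] [187.712 321.888]
lid_a 0.71 [ 0.637  -0.2235  0.    ] [332.416 183.6  ]
lid_a_grip 0.62 [ 0.6387 -0.2239  0.016 ] [334.272 184.992]
lid_a_entry 0.87 [ 0.6632 -0.1768  0.    ] [346.176 137.712]
```

View pics/w2.png

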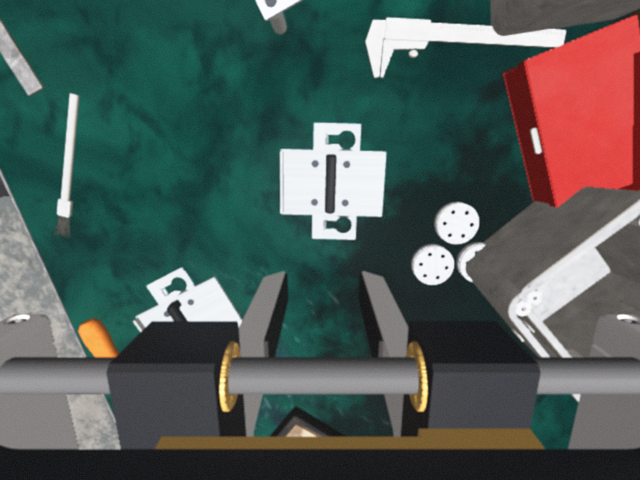

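The wrist view shows lid 1 with its handle at (331,184) and the entries on the +x side of the slots. The lip is at the left edge (282,183).

```bash
python3 -c "
from h import *
print(go([.634,-.221,.035],np.radians(76.7)))"
```

```text
(array([ 36. ,   7.5, 165.6]), array([-0.04, -0.03,  0.76]))
```

Request:
drive_tool(
  motion=[
    [[36,7.5,30,0,0,0.7,0.57],[36,7.5,70,0,0,0.7,0.57],[36,7.5,110,0,0,0.7,0.57],[36,7.5,145,0,0,0.7,0.57],[36,7.5,165,0,0,0.7,0.57],[36,7.5,165,0,0,0.7,0.57],[36,7.5,165,0,0,0.7,0.57],[36,7.5,165,0,0,0.7,0.57]],
  ],
)

```text
t: 12.2
ee_pos: [0.6362, -0.2228, 0.0381]
orientation: [3.138, 0.001, 1.339]
ft_force: [1.0, -0.6, 0.2]
finger_gap: 0.433
grip_force: 0.0
```

```bash
python3 -c "
from h import *
print(pose()[0],go([.634,-.221,.007],np.radians(76.7)))"
```

```text
[ 0.63622779 -0.22278586  0.03813468] (array([ 1.3, -2.7, 31.1]), array([0.21, 0.05, 0.03]))
```

Request:
drive_tool(
  motion=[
    [[0,0,14,0,0,0,0.57],[0,0,28,0,0,0,0.57],[0,0,28,0,0,0,0.57],[0,0,28,0,0,0,0.57],[0,0,28,0,0,0,0.57],[0,0,28,0,0,0,0.57]],
  ],
)

```text
t: 12.7
ee_pos: [0.6349, -0.2232, 0.008]
orientation: [3.141, 0.0, 1.338]
ft_force: [0.3, -0.9, -0.2]
finger_gap: 0.428
grip_force: 0.0
```

Request:
drive_tool(
  motion=[
    [[0,0,0,0,0,0,0.9],[0,0,0,0,0,0,1],[0,0,0,0,0,0,1],[0,0,0,0,0,0,1],[0,0,0,0,0,0,1],[0,0,-30,0,0,0,1],[0,0,-70,0,0,0,1],[0,0,-110,0,0,0,1],[0,0,-110,0,0,0,1],[0,0,-110,0,0,0,1]],
  ],
  squeeze=60,
)

```text
t: 13.53
ee_pos: [0.6375, -0.2243, 0.1223]
orientation: [3.133, 0.002, 1.338]
ft_force: [0.4, -0.0, -0.5]
finger_gap: 0.007
grip_force: 0.0
```

Run:
```python
from h import *
c=cam('wrist','w3.png'); p,r=pose(); print(p)
for l in('lid_a_grip','lid_a_entry'):
    for b in landmark_of(l,'wrist'): 
        z=p[2]-.007+(.016 if 'grip' in l else 0); q=atz(c,b['at'][0]*640,b['at'][1]*480,z)
        print(l,b['confidence'],(r.inv().apply(q-p)*1000).round(1),np.array(b['at'])*[640,480])
```

```text
[ 0.63530737 -0.22320367  0.11904002]
lid_a_entry 0.86 [57.5 11.1  7. ] [337.728 178.608]
```

View pics/w3.png

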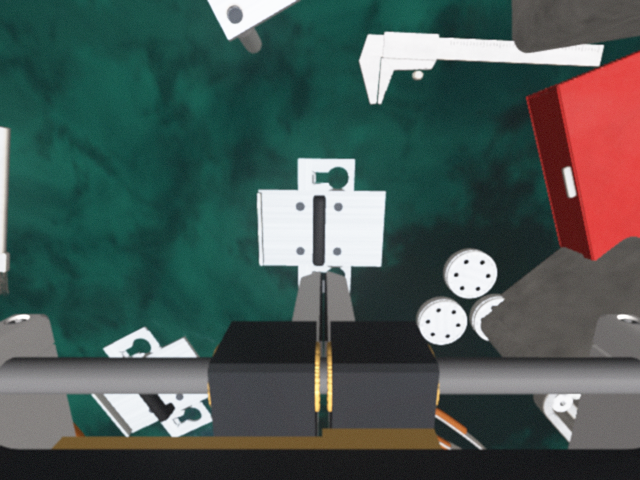

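The grip missed: the lid still lies on the bench, with its handle at (319,230). I'll measure it again.

Run:
```python
from h import *
from lid import handle
c=cam('wrist'); p,r=pose(); print(p)
P=cloud(c); print(P[230,319],P[200,280],P[250,370],P[178,319])
print(handle(c,(.632,-.2)))
print(handle(cam('top'),(.632,-.22)))
print('tcp px',proj(c,p), proj(c,[.635,-.223,.02]))
```

```text
[ 0.63289816 -0.222055    0.11498503]
[ 0.63029745 -0.21555245  0.01930607] [ 0.60083297 -0.18292174  0.0042583 ] [ 0.67233062 -0.2494203   0.00381641] [ 0.64058646 -0.17177622  0.00377618]
n 428 z [0.0195 0.0212 0.0225]
((634.668212890625, -220.51637268066406), (63.584678649902344, 9.03116512298584), 76.54725646972656)
n 19 z [0.0185 0.0217 0.0246]
((638.56982421875, -196.99256896972656), (17.574098587036133, 7.220982551574707), 81.27546691894531)
tcp px (np.float64(323.1307738355251), np.float64(272.92713849569685)) (np.float64(325.9842456694372), np.float64(236.83354861101589))
```

The closing time was too short: the fingers move about 65 mm/s and the lift began early. I'll repeat it with a longer close.

Request:
drive_tool(
  motion=[
    [[0,0,0,0,0,0,0.6],[0,0,20,0,0,0,0.57],[0,0,20,0,0,0,0.57],[0,0,20,0,0,0,0.57],[0,0,20,0,0,0,0.57],[0,0,20,0,0,0,0.57],[0,0,50,0,0,0,0.57],[0,0,80,0,0,0,0.57],[0,0,100,0,0,0,0.57],[0,0,109,0,0,0,0.57],[0,0,109,0,0,0,0.57],[0,0,109,0,0,0,0.57]],
  ],
)

```text
t: 14.78
ee_pos: [0.6352, -0.2232, 0.0094]
orientation: [3.141, 0.0, 1.338]
ft_force: [-0.3, -0.2, 0.1]
finger_gap: 0.431
grip_force: 0.0
```

Request:
drive_tool(
  motion=[
    [[0,2,0,0,0,0,0.9],[0,2,0,0,0,0,1],[0,2,0,0,0,0,1],[0,2,0,0,0,0,1],[0,2,0,0,0,0,1],[0,2,0,0,0,0,1],[0,2,0,0,0,0,1],[0,2,0,0,0,0,1],[0,2,0,0,0,0,1]],
  ],
)

```text
t: 15.53
ee_pos: [0.6364, -0.2233, 0.0085]
orientation: [-3.141, -0.0, 1.338]
ft_force: [0.2, 0.2, -0.1]
finger_gap: 0.008
grip_force: 0.0
```

Run:
```python
from h import *
c=cam('wrist'); s=cam('side'); 
P=cloud(s)
a=cv2.resize(c['frame'][120:320,220:420],(400,400)); b=cv2.resize(s['frame'][250:350,340:440],(400,400),interpolation=cv2.INTER_CUBIC)
cv2.imwrite('pics/x1.png',np.hstack([a,b])[:,:,::-1])
print(pose()[0],[proj(s,[.635,-.223,z]) for z in(0,.02)])
```

```text
[ 0.63644905 -0.22330218  0.00849656] [(np.float64(397.6818751348005), np.float64(310.83925572885704)), (np.float64(398.21191731640846), np.float64(303.44177800032696))]
```

View pics/x1.png

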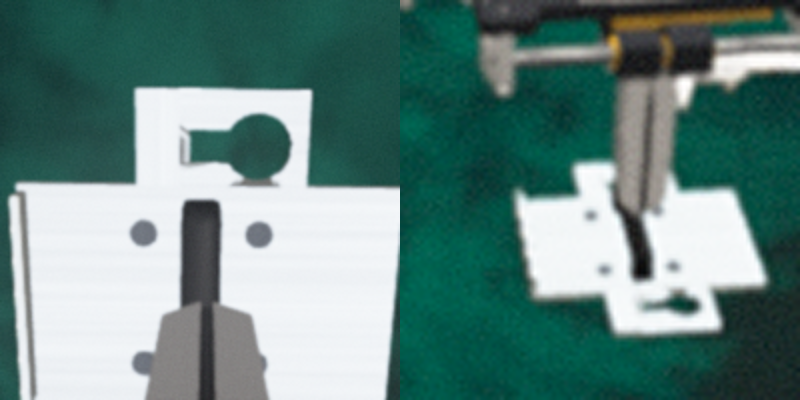

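The side view puts the fingertips on the top of the handle at about (635,212) in the crop. I'll check the fingertip depth against the reported TCP.

Run:
```python
from h import *
for n in('wrist','side'):
    c=cam(n); P=cloud(c); p=pose()[0]
    d=np.hypot(P[...,0]-p[0],P[...,1]-p[1])
    u,v=map(int,proj(c,[p[0],p[1],.02])); print(n,u,v)
    for vv in range(v-30,v+14,3): print(vv,P[vv,u].round(4),P[vv,u+5].round(4),c['frame'][vv,u])
```

```text
wrist 323 280
250 [ 0.6406 -0.2043  0.0225] [ 0.6433 -0.2055  0.0208] [76 76 77]
253 [ 0.6401 -0.2065  0.0211] [ 0.6429 -0.207   0.0216] [75 72 79]
256 [ 0.6398 -0.2077  0.0231] [ 0.6425 -0.209   0.021 ] [74 74 79]
259 [ 0.6394 -0.2095  0.0227] [ 0.642  -0.2109  0.0205] [74 75 78]
262 [ 0.639  -0.2111  0.0233] [ 0.6416 -0.2127  0.0205] [73 71 75]
265 [ 0.6385 -0.2133  0.022 ] [ 0.6412 -0.2145  0.0205] [72 73 76]
268 [ 0.6381 -0.215   0.0226] [ 0.6408 -0.2164  0.0204] [72 74 75]
271 [ 0.6376 -0.217   0.0218] [ 0.641  -0.2148  0.0299] [70 72 75]
274 [ 0.6379 -0.2158  0.0302] [ 0.641  -0.2144  0.0358] [58 58 61]
277 [ 0.638  -0.2152  0.0365] [ 0.6409 -0.2145  0.04  ] [51 52 57]
280 [ 0.638  -0.2152  0.0409] [ 0.6408 -0.2147  0.0437] [51 52 55]
283 [ 0.638  -0.2154  0.0446] [ 0.6408 -0.2145  0.0485] [56 57 56]
286 [ 0.638  -0.2153  0.049 ] [ 0.6408 -0.2141  0.0534] [53 54 57]
289 [ 0.6381 -0.2149  0.0539] [ 0.6407 -0.2147  0.0556] [54 56 59]
292 [ 0.638  -0.2153  0.0565] [ 0.6406 -0.2148  0.0589] [56 58 59]
side 398 303
273 [ 0.6246 -0.2332  0.1072] [ 0.6354 -0.2332  0.1047] [158 152 146
[... 275 characters left out ...]
5 149]
288 [ 0.627  -0.2329  0.0695] [ 0.6367 -0.2356  0.069 ] [154 150 143]
291 [ 0.6272 -0.2334  0.0622] [ 0.6375 -0.2351  0.061 ] [154 147 140]
294 [ 0.6285 -0.2318  0.0531] [ 0.6376 -0.236   0.0539] [162 153 149]
297 [ 0.628  -0.2336  0.0469] [ 0.638  -0.2362  0.0463] [156 153 146]
300 [ 0.6291 -0.2324  0.0379] [ 0.6377 -0.2377  0.0397] [153 147 145]
303 [ 0.6282 -0.2352  0.0325] [ 0.6542 -0.2076  0.0042] [91 87 84]
306 [ 0.6312 -0.2303  0.0199] [ 6.525e-01 -2.119e-01 -3.000e-04] [35 32 32]
309 [ 0.6265 -0.2404  0.0212] [ 0.6471 -0.2231  0.0018] [32 30 34]
312 [ 0.6235 -0.2471  0.0194] [ 0.6435 -0.2309  0.0008] [51 49 53]
315 [ 0.6221 -0.2508  0.0149] [ 0.6306 -0.2561  0.0169] [77 84 86]
```

The depth shows the real fingertips about 18–20 mm above the reported TCP. The fingers closed above the handle, and that also explains the 7.6 mm grip on the barb tops. I'll go lower with force checks.

Request:
drive_tool(
  motion=[
    [[0,0,-15,0,0,0,1],[0,0,-20,0,0,0,0.57],[0,0,-20,0,0,0,0.57],[0,0,-20,0,0,0,0.57],[0,0,-20,0,0,0,0.57],[0,0,-20,0,0,0,0.57],[0,0,-20,0,0,0,0.57],[0,0,-20,0,0,0,0.57],[0,0,-10,0,0,0,0.57],[0,0,0,0,0,0,0.57],[0,0,7,0,0,0,0.57],[0,0,7,0,0,0,0.57]],
  ],
)

```text
t: 16.73
ee_pos: [0.6341, -0.2222, -0.0019]
orientation: [-3.136, -0.001, 1.338]
ft_force: [-1.1, -0.1, -0.6]
finger_gap: 0.427
grip_force: 0.0
```

Request:
drive_tool(
  motion=[
    [[0,0,4,0,0,0,0.57],[0,0,8,0,0,0,0.57],[0,0,11,0,0,0,0.57],[0,0,11,0,0,0,0.57],[0,0,11,0,0,0,0.57]],
  ],
)

```text
t: 17.15
ee_pos: [0.6365, -0.2233, -0.0095]
orientation: [-3.141, -0.0, 1.338]
ft_force: [0.4, -0.6, 0.0]
finger_gap: 0.434
grip_force: 0.0
```

Request:
drive_tool(
  motion=[
    [[0,0,3,0,0,0,0.57],[0,0,3,0,0,0,0.9],[0,0,3,0,0,0,1],[0,0,3,0,0,0,1],[0,0,3,0,0,0,1],[0,0,3,0,0,0,1],[0,0,3,0,0,0,1],[0,0,3,0,0,0,1],[0,0,3,0,0,0,1]],
  ],
  squeeze=60,
)

```text
t: 17.9
ee_pos: [0.636, -0.2232, -0.0123]
orientation: [-3.14, -0.0, 1.338]
ft_force: [-3.0, 1.2, 2.4]
finger_gap: 0.123
grip_force: 60.0
```

Request:
drive_tool(
  motion=[
    [[0,0,-15,0,0,0,1],[0,0,-40,0,0,0,1],[0,0,-75,0,0,0,1],[0,0,-110,0,0,0,1],[20,4,-142,0,0,-5,1],[45,10,-142,0,0,-10,1],[70,16,-142,0,0,-16,1],[95,21,-142,0,0,-22,1],[115,25,-142,0,0,-27,1],[123,27,-142,0,0,-27,1],[123,27,-142,0,0,-27,1],[123,27,-142,0,0,-27,1]],
  ],
)

```text
t: 18.9
ee_pos: [0.6911, -0.1102, 0.1296]
orientation: [-3.141, 0.001, 1.808]
ft_force: [-0.4, 0.9, -2.0]
finger_gap: 0.122
grip_force: 60.0
```

Run:
```python
from h import *
c=cam('wrist','w4.png'); p,r=pose(); print(p,np.degrees(r.as_euler('xyz')))
```

```text
[ 0.69082085 -0.11094545  0.129531  ] [-1.79969310e+02  4.22444892e-02  1.03561019e+02]
```

View pics/w4.png

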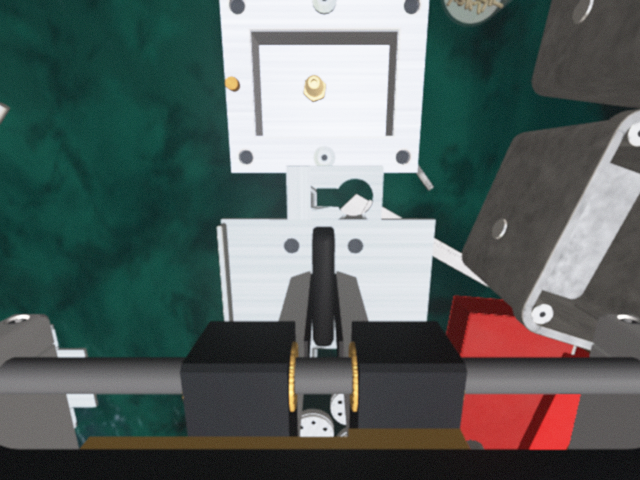

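The wrist view shows tray1's sockets at (237,5), (412,5), (403,157) and (246,157), and its lock pin at (232,84). The lid is well held, with its entry at (356,196).

```bash
cat > fitt.py <<'E'
from h import *
def sockets(c,ctr,yaw,z,win=.011,verbose=True):
    """refine 4 sockets as dark centroids at plane z around predicted pose; returns centre,yaw(deg)"""
    g=cv2.cvtColor(c['frame'],cv2.COLOR_RGB2GRAY).astype(float); src=[];dst=[]
    M=np.array([[58,49],[58,-49],[-58,-49],[-58,49]])/1000
    for it in range(3):
        a=np.radians(yaw);Rm=np.array([[np.cos(a),-np.sin(a)],[np.sin(a),np.cos(a)]]);src=[];dst=[];ds=[]
        for m in M:
            w=np.append(ctr+Rm@m,z); u,v=proj(c,w); s=c['f']*win/ (c['world_to_cam'][2,:3]@w+c['world_to_cam'][2,3])
            if not(s*.6<u<640-s*.6 and s*.6<v<480-s*.6): continue
            vv,uu=np.mgrid[0:480,0:640]; d=np.hypot(uu-u,vv-v)<s
            t=(np.percentile(g[d],85)+g[d].min())/2; k=d&(g<t)
            n,L,S,Cn=cv2.connectedComponentsWithStats(k.astype(np.uint8)); j=1+S[1:,4].argmax()
            q=atz(c,*Cn[j],z)[:2]; src.append(m);dst.append(q);ds.append((np.round(Cn[j]),S[j,4]))
        src=np.array(src);dst=np.array(dst)
        sc=src-src.mean(0);dc=dst-dst.mean(0)
        a=np.arctan2((sc[:,0]*dc[:,1]-sc[:,1]*dc[:,0]).sum(),(sc*dc).sum())
        Rm=np.array([[np.cos(a),-np.sin(a)],[np.sin(a),np.cos(a)]]); ctr=dst.mean(0)-Rm@src.mean(0); yaw=np.degrees(a)
    res=(dst-(src@Rm.T+ctr))*1000
    if verbose: print('n',len(src),'ctr',ctr.round(4),'yaw',round(yaw,2),'res mm',res.round(1).tolist(),[x[1] for x in ds])
    return ctr,yaw
E
python3 - <<'E'
from h import *; from fitt import sockets
c=cam('wrist'); sockets(c,np.array([.6624,.007]),13.6,.074)
sockets(cam('top'),np.array([.6624,.007]),13.6,.074)
p,r=pose(); 
for lab,(x,y,z) in {'entry':(17,49,4),'tabedge':(17,66,4),'handle end':(0,33,22),'+x edge':(62,30,4),'lip':(-57,30,13)}.items():
    print(lab,np.round(proj(c,p+r.apply([(2.3+y)/1000,x/1000,(-12.3-z)/1000*-1*-1+0])) ,1))
g=c['frame'].astype(int)
print(g[160:175,330].sum(-1),g[196,280:295].sum(-1),g[196,378:390].sum(-1))
E
```

```text
n 2 ctr [0.6634 0.0059] yaw 13.57 res mm [[-0.4, -0.1], [0.4, 0.1]] [np.int32(149), np.int32(147)]
n 4 ctr [0.661  0.0077] yaw 12.43 res mm [[0.0, -0.4], [1.9, 1.1], [-2.8, 1.3], [0.9, -2.0]] [np.int32(9), np.int32(8), np.int32(16), np.int32(8)]
entry [354.4 196. ]
tabedge [355.2 164. ]
handle end [323.2 232.3]
+x edge [434.1 230.1]
lip [216.2 233.8]
[703 692 683 679 675 652 676 678 679 685 685 691 688 691 689] [162 171 164 151 161 195 358 569 673 690 691 689 686 693 690] [673 678 678 660 547 279 186 175 186 179 176 181]
```

```bash
python3 -c "
from h import *
print(go([.6474,-.0003,.083],np.radians(103.57)))"
```

```text
(array([118.2, -16.1,  46.5]), array([-0.02,  0.02, -0.05]))
```

Request:
drive_tool(
  motion=[
    [[30,-4,0,0,0,0,1],[60,-8,0,0,0,0,1],[90,-12,0,0,0,0,1],[110,-15,0,0,0,0,1],[118,-16,0,0,0,0,1],[118,-16,20,0,0,0,1],[118,-16,40,0,0,0,1],[118,-16,46,0,0,0,1],[118,-16,46,0,0,0,1],[118,-16,46,0,0,0,1],[118,-16,46,0,0,0,1]],
  ],
)

```text
t: 19.97
ee_pos: [0.649, -0.0, 0.085]
orientation: [3.139, 0.001, 1.808]
ft_force: [0.5, -0.3, -2.3]
finger_gap: 0.12
grip_force: 60.0
```

Run:
```python
from h import *; from fitt import sockets
c=cam('wrist','w5.png'); p,r=pose(); print(p,go([.6474,-.0003,.083],np.radians(103.57)))
sockets(c,np.array([.6634,.0059]),13.6,.074)
```

```text
[6.49134020e-01 1.46216891e-04 8.52188544e-02] (array([-0. , -1.8,  2.2]), array([0.15, 0.06, 0.04]))
n 4 ctr [0.6648 0.0018] yaw 15.34 res mm [[-0.2, 2.7], [-1.4, -1.3], [1.8, -7.8], [-0.2, 6.4]] [np.int32(209), np.int32(654), np.int32(16), np.int32(202)]
```

View pics/w5.png

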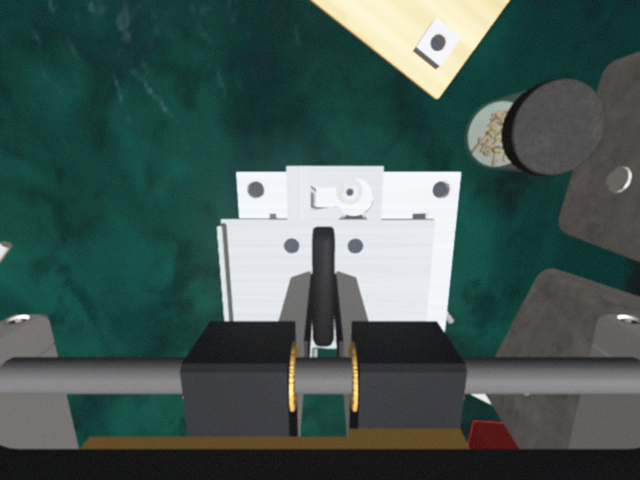

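The stud head at (350,192) shows inside the entry circle centred at (355,196). Sockets are visible at (256,189) and (441,189).

Run:
```python
from h import *
c=cam('wrist'); p,r=pose(); print(p)
for n,x,y,z in(('s-',256,189,.074),('s+',441,189,.074),('stud',350,192,.085)):
    q=atz(c,x,y,z); print(n,q.round(4))
a,b=atz(c,256,189,.074),atz(c,441,189,.074); d=b-a; yaw=np.arctan2(d[1],d[0]); m=(a+b)/2
ctr=m[:2]-.049*np.array([-np.sin(yaw),np.cos(yaw)]); print(np.linalg.norm(d),np.degrees(yaw),ctr)
lid=ctr-.017*np.array([np.cos(yaw),np.sin(yaw)]); tcp=lid-.0023*np.array([-np.sin(yaw),np.cos(yaw)]); print(tcp,go([*tcp,.0640],yaw+np.pi/2))
```

```text
[6.49105557e-01 3.21083748e-04 8.52425645e-02]
s- [0.5962 0.0406 0.074 ]
s+ [0.7081 0.0676 0.074 ]
stud [0.6523 0.0535 0.085 ]
0.11513588757688457 13.5793535938142 [0.66364674 0.00644047]
[6.47661985e-01 2.13299695e-04] (array([ 0.3, -1.5, 21.2]), array([0.16, 0.07, 0.05]))
```

Request:
drive_tool(
  motion=[
    [[0,-1.5,6,0,0,0,1],[0,-1.5,12,0,0,0,1],[0,-1.5,18,0,0,0,1],[0,-1.5,22,0,0,0,1],[0,-1.5,24,0,0,0,1],[0,-1.5,25,0,0,0,1],[0,-1.5,25,0,0,0,1],[0,-1.5,25,0,0,0,1]],
  ],
)

```text
t: 20.73
ee_pos: [0.6462, 0.0006, 0.0607]
orientation: [-3.141, 0.0, 1.81]
ft_force: [-5.1, -0.1, 8.7]
finger_gap: 0.12
grip_force: 60.0
```

Request:
drive_tool(
  motion=[
    [[0,2,-1,0,0,0,1],[0,5,-1,0,0,0,1],[0,8,-1,0,0,0,1],[0,11,-1,0,0,0,1],[0,14,-1,0,0,0,1],[0,16.5,-1,0,0,0,1],[0,18.5,-1,0,0,0,1],[0,19.5,-1,0,0,0,1],[0,19.5,-1,0,0,0,1],[0,19.5,-1,0,0,0,1]],
  ],
)

```text
t: 21.57
ee_pos: [0.6643, 0.0046, 0.0608]
orientation: [-3.139, 0.001, 1.81]
ft_force: [-5.6, -1.3, 7.2]
finger_gap: 0.119
grip_force: 60.0
```

Run:
```python
from h import *
c=cam('wrist','w6.png')
print(pose()[0])
im=c['frame'][140:330,200:470,::-1]; cv2.imwrite('pics/x6.png',cv2.resize(im,None,fx=2.2,fy=2.2,interpolation=cv2.INTER_CUBIC))
```

```text
[0.66428082 0.00465471 0.06078256]
```

View pics/x6.png

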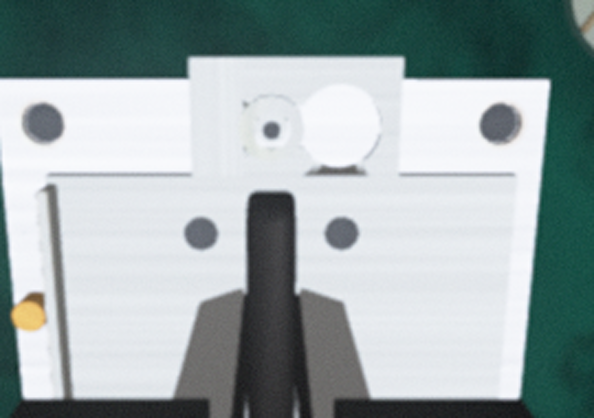

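The crop shows lid 1 home: the stud head (272,130) is at the slot's stop, and the brass lock pin (28,315) stands free behind the lip. I'm still holding it, so I'll lift this tray and carry it to the base.

Request:
drive_tool(
  motion=[
    [[0,-1.5,-1,0,0,0,1],[0,-1.5,-5,0,0,0,1],[0,-1.5,-15,0,0,0,1],[0,-1.5,-35,0,0,0,1],[0,-1.5,-60,0,0,0,1],[0,-1.5,-85,0,0,0,1],[0,-1.5,-110,0,0,0,1],[0,-1.5,-119,0,0,0,1],[0,-1.5,-119,0,0,0,1]],
  ],
)

```text
t: 22.37
ee_pos: [0.6658, 0.0048, 0.1814]
orientation: [3.136, 0.002, 1.81]
ft_force: [1.7, -0.5, -7.9]
finger_gap: 0.121
grip_force: 60.0
```

Request:
drive_tool(
  motion=[
    [[15,-6,0,0,0,5,1],[35,-14,0,0,0,10,1],[55,-22,0,0,0,16,1],[75,-31,0,0,0,22,1],[90,-38,0,0,0,28,1],[99,-42,0,0,0,33,1],[99,-42,0,0,0,35,1],[99,-42,0,0,0,35,1],[99,-42,0,0,0,35,1],[99,-42,0,0,0,35,1]],
  ],
)

```text
t: 23.2
ee_pos: [0.5987, 0.0909, 0.1769]
orientation: [-3.139, 0.001, 1.199]
ft_force: [1.1, 0.4, -7.7]
finger_gap: 0.119
grip_force: 60.0
```

Run:
```python
from h import *; from fitt import sockets
c=cam('wrist','w7.png'); p,r=pose(); print(p,np.degrees(r.as_euler('xyz')))
sockets(c,np.array([.655,.2305]),-21.4,.02,win=.009)
```

```text
[0.59908709 0.09076898 0.1773147 ] [-1.79895363e+02  4.59156927e-02  6.86752986e+01]
n 4 ctr [0.6558 0.2297] yaw -21.07 res mm [[-0.2, -0.1], [-0.1, 0.3], [0.1, 0.0], [0.2, -0.2]] [np.int32(107), np.int32(83), np.int32(82), np.int32(108)]
```

View pics/w7.png

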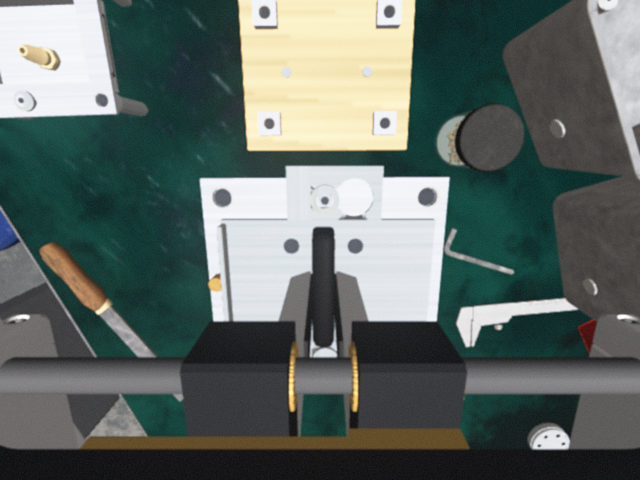

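The wrist view shows all four base sockets, at (264,11), (389,11), (385,122) and (268,122), fitting within 0.3 mm. The held tray's front sockets are at (222,197) and (428,196).

```bash
cat > hand.py <<'E'
from h import *
def dark(c,u,v,s=13):
    g=cv2.cvtColor(c['frame'],cv2.COLOR_RGB2GRAY).astype(float); vv,uu=np.mgrid[0:480,0:640]; d=np.hypot(uu-u,vv-v)<s
    t=(np.percentile(g[d],85)+g[d].min())/2; n,L,S,C=cv2.connectedComponentsWithStats((d&(g<t)).astype(np.uint8)); return C[1+S[1:,4].argmax()]
def held(c,A,B,z):
    a,b=[atz(c,*dark(c,*q),z) for q in(A,B)]; d=b-a; yaw=np.arctan2(d[1],d[0]); ey=np.array([-np.sin(yaw),np.cos(yaw)])
    ctr=((a+b)/2)[:2]-.049*ey; print('len',np.linalg.norm(d).round(4),'yaw',np.degrees(yaw).round(2),'ctr',ctr.round(4)); return ctr,yaw
E
python3 - <<'E'
from h import *; from hand import *
c=cam('wrist'); p,r=pose(); print(p)
for dz in (.0103,.0123): 
    ctr,yaw=held(c,(222,197),(428,196),p[2]+dz); print((r.inv().apply(np.append(ctr,p[2])-p)*1000).round(2))
E
```

```text
[0.59940582 0.09074    0.17772413]
len 0.1152 yaw -21.17 ctr [0.6    0.0908]
[ 0.33  0.55 -0.  ]
len 0.1139 yaw -21.17 ctr [0.6001 0.0911]
[ 0.59  0.55 -0.  ]
```

```bash
python3 -c "
from h import *
print(go([.6551,.2294,.10],np.radians(68.85)))"
```

```text
(array([149.5,   1.5,  77.6]), array([-0.06,  0.03, -0.19]))
```

Request:
drive_tool(
  motion=[
    [[25,0,0,0,0,0,1],[55,0.5,0,0,0,0,1],[85,1,0,0,0,0,1],[115,1,0,0,0,0,1],[138,1.5,0,0,0,0,1],[149.5,1.5,0,0,0,-0.2,1],[149.5,1.5,20,0,0,-0.2,1],[149.5,1.5,45,0,0,-0.2,1],[149.5,1.5,65,0,0,-0.2,1],[149.5,1.5,77,0,0,-0.2,1],[149.5,1.5,77,0,0,-0.2,1],[149.5,1.5,77,0,0,-0.2,1]],
  ],
)

```text
t: 24.3
ee_pos: [0.6548, 0.2291, 0.1007]
orientation: [-3.14, 0.001, 1.201]
ft_force: [-0.0, 0.1, -7.5]
finger_gap: 0.12
grip_force: 60.0
```

Run:
```python
from h import *; from hand import *
cam('wrist'); c=cam('wrist','w8.png'); p,r=pose(); print(p,go([.6551,.2294,.09],np.radians(68.85)))
ctr,yaw=held(c,(222,197),(428,196),p[2]+.0103); print((r.inv().apply(np.append(ctr,p[2])-p)*1000).round(2))
e=np.array([.6558,.2297])-ctr; print('need tool shift',(r.inv().apply(np.append(e,0))*1000).round(2))
```

```text
[0.6570883  0.2298161  0.10374811] (array([-1.1, -1.7, 13.7]), array([ 0.19, -0.12, -0.  ]))
len 0.1148 yaw -20.99 ctr [0.6567 0.2299]
[-0.09 -0.36 -0.  ]
need tool shift [-0.48 -0.8  -0.  ]
```

Request:
drive_tool(
  motion=[
    [[0,0,3,0,0,0,1],[0,0,6,0,0,0,1],[0,0,9,0,0,0,1],[0,0,12,0,0,0,1],[0,0,14,0,0,0,1],[0,0,16,0,0,0,1],[0,0,18,0,0,0,1],[0,0,20,0,0,0,1],[0,0,20,0,0,0,1],[0,0,20,0,0,0,1]],
  ],
)

```text
t: 25.23
ee_pos: [0.6552, 0.2299, 0.0813]
orientation: [-3.141, 0.0, 1.202]
ft_force: [0.8, -0.4, -8.4]
finger_gap: 0.119
grip_force: 60.0
```

Request:
drive_tool(
  motion=[
    [[0,0,1.5,0,0,0,1],[0,0,3,0,0,0,1],[0,0,4.5,0,0,0,1],[0,0,6,0,0,0,1],[0,0,7.5,0,0,0,1],[0,0,9,0,0,0,1],[0,0,9,0,0,0,1],[0,0,9,0,0,0,1]],
  ],
)

```text
t: 25.9
ee_pos: [0.656, 0.23, 0.0733]
orientation: [3.14, -0.001, 1.202]
ft_force: [0.2, -0.4, -5.1]
finger_gap: 0.122
grip_force: 60.0
```

Request:
drive_tool(
  motion=[
    [[0,0,1,0,0,0,1],[0,0,1.8,0,0,0,1],[0,0,1.8,0,0,0,1],[0,0,1.8,0,0,0,1]],
  ],
)

```text
t: 26.23
ee_pos: [0.656, 0.23, 0.0716]
orientation: [3.14, -0.001, 1.202]
ft_force: [-0.1, -0.1, -1.2]
finger_gap: 0.12
grip_force: 60.0
```

Request:
drive_tool(
  motion=[
    [[0,0,0,0,0,0,0.57],[0,0,0,0,0,0,0.57],[0,0,0,0,0,0,0.57],[0,0,0,0,0,0,0.57],[0,0,0,0,0,0,0.57],[0,0,0,0,0,0,0.57],[0,0,-15,0,0,0,0.57],[0,0,-45,0,0,0,0.57],[0,0,-80,0,0,0,0.57],[0,0,-100,0,0,0,0.57],[0,0,-100,0,0,0,0.57]],
  ],
)

```text
t: 27.15
ee_pos: [0.6595, 0.2309, 0.1784]
orientation: [3.131, -0.007, 1.202]
ft_force: [0.6, 0.4, 1.0]
finger_gap: 0.428
grip_force: 0.0
```

Run:
```python
from h import *; from fitt import sockets
cam('wrist'); c=cam('wrist','w9.png'); p,r=pose(); print(p)
sockets(c,np.array([.6558,.2297]),-21.07,.084)
# flange height
P=cloud(c).reshape(-1,3)
a=np.radians(-21.07); q=(P[:,:2]-[.6558,.2297])@np.array([[np.cos(a),-np.sin(a)],[np.sin(a),np.cos(a)]])
for X,Y in((45,53),(-45,53),(66,30),(66,-30),(45,-53),(-66,25)):
    k=P[np.hypot(q[:,0]-X/1e3,q[:,1]-Y/1e3)<.005]
    if len(k): print(X,Y,len(k),np.median(k[:,2]).round(4))
t=cam('top'); 
from lid import handle
print(handle(t,(.417,-.35))); sockets(t,np.array([.4284,.3332]),-19.5,.074)
```

```text
[0.65606106 0.23005608 0.17203761]
n 4 ctr [0.6557 0.2288] yaw -20.74 res mm [[-0.1, 1.0], [-2.4, -0.3], [1.9, -1.9], [0.6, 1.1]] [np.int32(108), np.int32(327), np.int32(306), np.int32(104)]
45 53 109 0.0838
-45 53 116 0.0839
66 30 1151 0.3106
66 -30 71 0.0838
-66 25 1414 0.3106
n 64 z [0.0164 0.0208 0.0249]
((416.1080322265625, -349.69866943359375), (7.6317596435546875, 61.98064041137695), 13.034950256347656)
n 4 ctr [0.4327 0.3374] yaw -16.98 res mm [[-0.5, 5.4], [1.5, -8.7], [0.9, 4.9], [-1.9, -1.6]] [np.int32(9), np.int32(8), np.int32(20), np.int32(8)]
```

Tray 1 is seated: its flange reads 84 mm at both ends, as it should. Next is lid 2.

```bash
python3 -c "
from h import *
print(go([.429,-.40,.20],np.radians(103)),status.state()['joint_pos'])"
```

```text
(array([-668.8,   16.4,  -29.6]), array([-7.000e-02,  2.000e-02, -3.413e+01])) [ 2.12933255e-01  4.67388541e-01  1.22846995e+00 -4.40556012e-05
  1.44702983e+00  5.81710856e-01]
```

Request:
drive_tool(
  motion=[
    [[-668,16,-30,0,0,-34,0.57],[-668,16,-30,0,0,-34,0.57],[-668,16,-30,0,0,-34,0.57],[-668,16,-30,0,0,-34,0.57],[-668,16,-30,0,0,-34,0.57],[-668,16,-30,0,0,-34,0.57],[-668,16,-30,0,0,-34,0.57],[-668,16,-30,0,0,-34,0.57],[-668,16,-30,0,0,-34,0.57],[-668,16,-30,0,0,-34,0.57],[-668,16,-30,0,0,-34,0.57],[-668,16,-30,0,0,-34,0.57]],
  ],
)

```text
t: 28.3
ee_pos: [0.4846, -0.2392, 0.1906]
orientation: [-3.138, -0.004, 1.795]
ft_force: [-0.6, -0.3, 0.5]
finger_gap: 0.427
grip_force: 0.0
```

```bash
python3 -c "
from h import *
print(go([.429,-.40,.20],np.radians(103)))"
```

```text
(array([-144.4,  -90.1,   -9.7]), array([-0.18, -0.21, -0.13]))
```

Request:
drive_tool(
  motion=[
    [[-135,-85,-8,0,0,0,0.57],[-135,-85,-8,0,0,0,0.57],[-135,-85,-8,0,0,0,0.57],[-135,-85,-8,0,0,0,0.57],[-135,-85,-8,0,0,0,0.57],[-135,-85,-8,0,0,0,0.57],[-135,-85,-8,0,0,0,0.57]],
  ],
)

```text
t: 28.88
ee_pos: [0.4335, -0.3876, 0.1989]
orientation: [-3.14, -0.004, 1.795]
ft_force: [0.5, 0.3, -0.2]
finger_gap: 0.431
grip_force: 0.0
```

Run:
```python
from h import *
from lid import handle
cam('wrist');c=cam('wrist','w10.png'); p,r=pose(); print(p)
(h,s,a)=handle(c,(.418,-.3515)); print(h,s,a)
ang=a if s[0]>s[1] else a+90   # handle direction deg
if ang<0: ang+=180
print('tool yaw',ang); print(go([h[0]/1000,h[1]/1000,.04],np.radians(ang)))
for b in landmark_of('lid_a_entry','wrist'): print(b['confidence'],atz(c,b['at'][0]*640,b['at'][1]*480,0.002),np.array(b['at'])*[640,480])
```

```text
[ 0.43437227 -0.38708308  0.19976849]
n 11 z [0.0207 0.0215 0.022 ]
(407.1496276855469, -325.8838195800781) (6.082339286804199, 3.020474433898926) 56.93927001953125
tool yaw 56.93927001953125
(array([ 65.3, -12.7, 160. ]), array([-0.11, -0.13, 46.02]))
```

```bash
sed -i 's/f<70/f<100/' lid.py
python3 - <<'E'
from h import *
from lid import handle
c=cam('wrist'); p,r=pose()
(h,s,a)=handle(c,(.418,-.3515)); print(h,s,a)
ang=a if s[0]>s[1] else a+90
print('tool yaw',ang,go([h[0]/1000,h[1]/1000,.04],np.radians(ang)))
for l in('lid_a','lid_a_grip','lid_a_entry'):
  for b in landmark_of(l,'wrist'): print(l,b['confidence'],atz(c,b['at'][0]*640,b['at'][1]*480,0.002),np.array(b['at'])*[640,480])
# plate footprint
P=cloud(c).reshape(-1,3); m=(P[:,2]>.002)&(P[:,2]<.006)&(np.hypot(P[:,0]-.418,P[:,1]+.3515)<.09)&(c['frame'].reshape(-1,3).min(1)>150)
print(m.sum(),cv2.minAreaRect((P[m,:2]*1000).astype(np.float32)),P[m].mean(0), proj(c,[.418,-.3515,.02]))
E
```

```text
n 342 z [0.02   0.0214 0.0228]
(416.9574279785156, -353.7705078125) (8.990208625793457, 62.131324768066406) 14.185455322265625
tool yaw 104.18545532226562 (array([ 36.6,  -9.8, 160.7]), array([-0.02, -0.06, -1.19]))
lid_a 0.95 [ 0.41685683 -0.35839375  0.002     ] [314.112 188.88 ]
7144 ((420.1805419921875, -352.8476257324219), (118.58746337890625, 132.09054565429688), 14.222028732299805) [ 0.42085671 -0.35065304  0.00385687] (np.float64(316.03969606346703), np.float64(184.76682753348368))
```

Request:
drive_tool(
  motion=[
    [[36,-10,30,0,0,-1,0.57],[36,-10,70,0,0,-1,0.57],[36,-10,110,0,0,-1,0.57],[36,-10,145,0,0,-1,0.57],[36,-10,170,0,0,-1,0.57],[36,-10,180,0,0,-1,0.57],[36,-10,180,0,0,-1,0.57],[36,-10,180,0,0,-1,0.57],[36,-10,180,0,0,-1,0.57],[36,-10,180,0,0,-1,0.57],[36,-10,180,0,0,-1,0.57],[36,-10,180,0,0,-1,0.57]],
  ],
)

```text
t: 30.23
ee_pos: [0.4174, -0.3572, 0.0227]
orientation: [3.14, 0.003, 1.813]
ft_force: [-0.1, 0.1, 0.5]
finger_gap: 0.43
grip_force: 0.0
```

```bash
python3 -c "
from h import *
print(pose()[0],go([.4173,-.3536,-.0123],np.radians(104.2)))"
```

```text
[ 0.41737484 -0.35717667  0.02265651] (array([ 3.6,  0.7, 34.9]), array([ 0.07,  0.15, -0.33]))
```

Request:
drive_tool(
  motion=[
    [[3,1,10,0,0,0,0.57],[3,1,22,0,0,0,0.57],[3,1,29,0,0,0,0.57],[3,1,33,0,0,0,0.57],[3,1,33,0,0,0,0.57],[3,1,33,0,0,0,0.57],[3,1,33,0,0,0,0.57]],
  ],
)

```text
t: 30.82
ee_pos: [0.4169, -0.3532, -0.0119]
orientation: [3.142, 0.0, 1.813]
ft_force: [0.2, -0.7, -0.8]
finger_gap: 0.428
grip_force: 0.0
```

Request:
drive_tool(
  motion=[
    [[0,0,0,0,0,0,0.9],[0,0,0,0,0,0,1],[0,0,0,0,0,0,1],[0,0,0,0,0,0,1],[0,0,0,0,0,0,1],[0,0,0,0,0,0,1],[0,0,0,0,0,0,1],[0,0,0,0,0,0,1],[0,0,0,0,0,0,1]],
  ],
  squeeze=60,
)

```text
t: 31.57
ee_pos: [0.417, -0.3532, -0.0116]
orientation: [3.141, 0.0, 1.813]
ft_force: [0.1, 0.5, 1.5]
finger_gap: 0.12
grip_force: 60.0
```

Request:
drive_tool(
  motion=[
    [[0,0,-15,0,0,0,1],[0,0,-45,0,0,0,1],[0,0,-80,0,0,0,1],[20,4,-115,0,0,0,1],[55,11,-135,0,0,3,1],[95,19,-142,0,0,6,1],[135,27,-142,0,0,9,1],[175,34,-142,0,0,12,1],[215,42,-142,0,0,15,1],[255,50,-142,0,0,17,1],[295,57,-142,0,0,19,1],[330,64,-142,0,0,21,1]],
  ],
)

```text
t: 32.57
ee_pos: [0.3982, -0.0149, 0.1295]
orientation: [-3.14, -0.001, 1.445]
ft_force: [0.7, 0.5, -1.9]
finger_gap: 0.121
grip_force: 60.0
```

```bash
python3 -c "
from h import *
print(pose()[0],go([.388,.22,.13],np.radians(70.5)))"
```

```text
[ 0.39822198 -0.01494766  0.12949518] (array([231.8, -39.7,  -0.3]), array([-0.08, -0.02, 12.27]))
```

Request:
drive_tool(
  motion=[
    [[40,-7,0,0,0,2,1],[80,-14,0,0,0,5,1],[120,-21,0,0,0,8,1],[160,-28,0,0,0,11,1],[195,-34,0,0,0,12,1],[220,-38,0,0,0,12,1],[229,-39.5,0,0,0,12,1],[229,-39.5,0,0,0,12,1],[229,-39.5,0,0,0,12,1],[229,-39.5,0,0,0,12,1]],
  ],
)

```text
t: 33.4
ee_pos: [0.3888, 0.2134, 0.1297]
orientation: [-3.141, 0.001, 1.236]
ft_force: [-0.1, -0.4, -1.8]
finger_gap: 0.121
grip_force: 60.0
```

Run:
```python
from h import *; from fitt import sockets
cam('wrist');c=cam('wrist','w11.png'); p,r=pose(); print(p,np.degrees(r.as_euler('xyz')),status.state()['finger_gap'])
sockets(c,np.array([.4294,.332]),-19.5,.074,win=.010)
P=cloud(c).reshape(-1,3);m=(P[:,2]>.071)&(P[:,2]<.077);print(m.sum(),cv2.minAreaRect((P[m,:2]*1000).astype(np.float32)))
for b in landmark_of('tray_b_floor','wrist')+landmark_of('tray_a_stud','wrist'): print(b['confidence'],np.array(b['at'])*[640,480],atz(c,b['at'][0]*640,b['at'][1]*480,.04).round(4))
```

```text
[0.38914058 0.21337069 0.12995929] [-1.79990500e+02  3.96464407e-02  7.07433055e+01] 0.11616021500741365
n 2 ctr [0.4286 0.3323] yaw -19.65 res mm [[-0.4, 0.1], [0.4, -0.1]] [np.int32(154), np.int32(154)]
16484 ((479.77337646484375, 303.2333679199219), (113.57276916503906, 259.6684875488281), 66.87503814697266)
0.72 [321.408  86.304] [0.4283 0.3307 0.04  ]
```

```bash
python3 -c "
from h import *
print(go([.4128,.3385,.083],np.radians(70.35)))"
```

```text
(array([125.6, -19. ,  47.1]), array([0.  , 0.01, 0.4 ]))
```

Request:
drive_tool(
  motion=[
    [[30,-4,0,0,0,0.4,1],[60,-9,0,0,0,0.4,1],[90,-14,0,0,0,0.4,1],[115,-18,0,0,0,0.4,1],[125.5,-19,0,0,0,0.4,1],[125.5,-19,20,0,0,0.4,1],[125.5,-19,40,0,0,0.4,1],[125.5,-19,46,0,0,0.4,1],[125.5,-19,46,0,0,0.4,1],[125.5,-19,46,0,0,0.4,1],[125.5,-19,46,0,0,0.4,1]],
  ],
)

```text
t: 34.52
ee_pos: [0.4133, 0.3396, 0.0854]
orientation: [3.14, -0.001, 1.229]
ft_force: [0.2, -0.2, -1.5]
finger_gap: 0.119
grip_force: 60.0
```

Run:
```python
from h import *; from hand import *
cam('wrist');cam('wrist');c=cam('wrist','w12.png'); p,r=pose(); print(p,go([.4128,.3385,.083],np.radians(70.35)))
A,B=[proj(c,[.4286+np.cos(a)*x-np.sin(a)*.049,.3323+np.sin(a)*x+np.cos(a)*.049,.074]) for a,x in((np.radians(-19.65),-.058),(np.radians(-19.65),.058))]
print(A,B); ctr,yaw=held(c,A,B,.074)
e=np.array([np.cos(yaw),np.sin(yaw)]);n=np.array([-e[1],e[0]]); tcp=ctr-.017*e+.0005*n; print(tcp,go([*tcp,.0624],yaw+np.pi/2))
```

```text
[0.41325802 0.33991448 0.08551222] (array([-1.5,  0. ,  2.5]), array([ 0.09, -0.11,  0.1 ]))
(np.float64(258.00619737113374), np.float64(196.21653691389366)) (np.float64(442.87162311609194), np.float64(196.3990209857477))
len 0.1151 yaw -19.7 ctr [0.4285 0.3326]
[0.41265206 0.33878438] (array([-1.3, -0.2, 23.1]), array([ 0.09, -0.11,  0.15]))
```

View pics/w12.png

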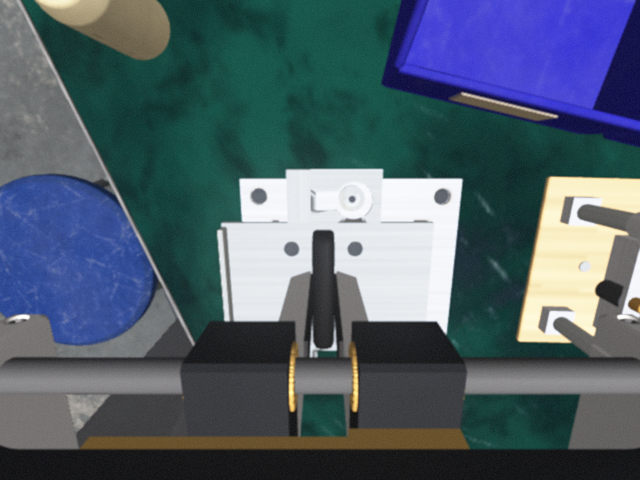

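The view shows the stud head (352,200) centred in the entry, and at right tray 1's legs standing in the base sockets. Lowering the lid.

Request:
drive_tool(
  motion=[
    [[-1,0,6,0,0,0,1],[-1,0,12,0,0,0,1],[-1,0,18,0,0,0,1],[-1,0,22,0,0,0,1],[-1,0,24,0,0,0,1],[-1,0,24.5,0,0,0,1],[-1,0,24.5,0,0,0,1],[-1,0,24.5,0,0,0,1]],
  ],
)

```text
t: 35.33
ee_pos: [0.4118, 0.3387, 0.0618]
orientation: [-3.141, 0.001, 1.23]
ft_force: [-5.5, -4.0, 13.6]
finger_gap: 0.117
grip_force: 60.0
```

Request:
drive_tool(
  motion=[
    [[0,2,-1.5,0,0,0,1],[0,5,-1.5,0,0,0,1],[0,8,-1.5,0,0,0,1],[0,11,-1.5,0,0,0,1],[0,14,-1.5,0,0,0,1],[0,16.5,-1.5,0,0,0,1],[0,18,-1.5,0,0,0,1],[0,18.5,-1.5,0,0,0,1],[0,18.5,-1.5,0,0,0,1],[0,18.5,-1.5,0,0,0,1]],
  ],
)

```text
t: 36.17
ee_pos: [0.4283, 0.3338, 0.0619]
orientation: [-3.139, -0.001, 1.23]
ft_force: [-5.3, 2.2, 8.0]
finger_gap: 0.121
grip_force: 60.0
```

```bash
cat > lock.py <<'E'
from h import *; from hand import *
import sys
# held(): tray vs tool; brass pin location
c=cam('wrist',sys.argv[1]); p,r=pose(); print(p,np.degrees(r.as_euler('xyz')))
hsv=cv2.cvtColor(c['frame'],cv2.COLOR_RGB2HSV); m=cv2.inRange(hsv,(12,110,120),(35,255,255)); m[330:]=0
P=cloud(c); n,L,S,C=cv2.connectedComponentsWithStats(m)
for i in range(1,n):
    if S[i,4]>25: q=P[L==i]; print('brass',C[i].round(),S[i,4],np.nanmedian(q,0).round(4),'zmax',np.nanpercentile(q[:,2],90).round(4),'tool',(r.inv().apply(np.nanmedian(q,0)-p)*1000).round(1))
E
python3 lock.py w13.png
python3 - <<'E'
from h import *; from hand import *
c=cam('wrist'); p,r=pose()
ctr,yaw=held(c,(222,196),(428,196),.074); print('tool',(r.inv().apply(np.append(ctr,p[2])-p)*1000).round(2))
E
```

```text
[0.4283213  0.33380646 0.06197709] [-1.79843777e+02 -7.34475447e-02  7.04650649e+01]
brass [215. 286.] 140 [0.3698 0.3542 0.0815] zmax 0.0824 tool [ -0.4 -62.  -19.4]
len 0.115 yaw -19.63 ctr [0.4289 0.3324]
tool [-1.08  1.01 -0.  ]
```

The pin top reads 82 mm, so it is fully up behind lid 2 and both trays are closed. Lifting tray 2.

Request:
drive_tool(
  motion=[
    [[0,-1,-1,0,0,0,1],[0,-1,-5,0,0,0,1],[0,-1,-15,0,0,0,1],[0,-1,-35,0,0,0,1],[0,-1,-60,0,0,0,1],[0,-1,-90,0,0,0,1],[0,-1,-120,0,0,0,1],[0,-1,-145,0,0,0,1],[0,-1,-158,0,0,0,1],[0,-1,-158,0,0,0,1]],
  ],
)

```text
t: 37.1
ee_pos: [0.4307, 0.3336, 0.223]
orientation: [3.137, -0.005, 1.23]
ft_force: [-0.1, 0.2, -4.5]
finger_gap: 0.122
grip_force: 60.0
```

Request:
drive_tool(
  motion=[
    [[-15,25,0,0,0,0,1],[-33,53,0,0,0,0,1],[-52,84,0,0,0,0,1],[-71,115,0,0,0,0,1],[-90,146,0,0,0,0,1],[-109,177,0,0,0,0,1],[-127,206,0,0,0,1.4,1],[-142,230,0,0,0,1.4,1],[-152,246,0,0,0,1.4,1],[-152,246,0,0,0,1.4,1],[-152,246,0,0,0,1.4,1],[-152,246,0,0,0,1.4,1]],
  ],
)

```text
t: 38.1
ee_pos: [0.6078, 0.1075, 0.2168]
orientation: [-3.137, 0.001, 1.205]
ft_force: [-0.0, 0.5, -6.6]
finger_gap: 0.118
grip_force: 60.0
```

```bash
python3 - <<'E'
from h import *; from fitt import sockets; from hand import *
cam('wrist');cam('wrist'); c=cam('wrist','w14.png'); p,r=pose(); s=status.state(); print(p,np.degrees(r.as_euler('xyz')),s['finger_gap'],s['ft_force'])
sockets(c,np.array([.6558,.2297]),-21.07,.084,win=.010)
a=np.radians(-21.07)
for x,y in((58,49),(58,-49),(-58,-49),(-58,49)): print(np.round(proj(c,[.6558+(np.cos(a)*x-np.sin(a)*y)/1e3,.2297+(np.sin(a)*x+np.cos(a)*y)/1e3,.084])),end=' ')
for dz in(.0096,): 
    ctr,yaw=held(c,(222,197),(428,196),p[2]+dz); print('tool',(r.inv().apply(np.append(ctr,p[2])-p)*1000).round(2))
E
python3 lock.py w15.png
```

```text
[0.6084045  0.10828178 0.21841607] [-1.79912684e+02  2.51582429e-02  6.91504602e+01] 0.12233909947786398 [-0.69662516  0.54086547 -5.39743019]
n 4 ctr [0.6557 0.2297] yaw -20.96 res mm [[-0.3, -0.1], [-0.2, 0.3], [0.4, 0.1], [0.1, -0.2]] [np.int32(118), np.int32(87), np.int32(85), np.int32(116)]
[391.  27.] [386. 143.] [264. 143.] [259.  26.] len 0.1149 yaw -20.91 ctr [0.6088 0.1083]
tool [ 0.15  0.37 -0.  ]
[0.60856054 0.10832366 0.21877709] [-1.79941757e+02  1.26119894e-02  6.91545660e+01]
brass [255.  87.] 62 [0.5971 0.2516 0.0919] zmax 0.0929 tool [129.8 -61.5 126.9]
brass [ 95. 278.] 1085 [0.3125 0.1355 0.0217] zmax 0.0239 tool [ -79.9 -286.1  197.4]
brass [215. 283.] 148 [0.5502 0.1313 0.2367] zmax 0.2378 tool [  0.7 -62.7 -17.9]
```

Tray 1 on the base fits at (0.6557, 0.2297), yaw −20.96°, and the held tray 2 is aligned with both lock pins up. Stacking next.

```bash
python3 -c "
from h import *
print(go([.6553,.2297,.165],np.radians(69.09)))"
```

```text
(array([130.1,   0.5,  53.7]), array([-0.06,  0.01,  0.06]))
```

Request:
drive_tool(
  motion=[
    [[20,0,0,0,0,0,1],[45,0,0,0,0,0,1],[75,0.5,0,0,0,0,1],[105,0.5,0,0,0,0,1],[123,0.5,0,0,0,0,1],[130,0.5,10,0,0,0,1],[130,0.5,25,0,0,0,1],[130,0.5,40,0,0,0,1],[130,0.5,50,0,0,0,1],[130,0.5,54,0,0,0,1],[130,0.5,54,0,0,0,1],[130,0.5,54,0,0,0,1]],
  ],
)

```text
t: 39.3
ee_pos: [0.6563, 0.2282, 0.1653]
orientation: [3.141, 0.0, 1.205]
ft_force: [-0.6, -0.1, -4.4]
finger_gap: 0.125
grip_force: 60.0
```

Run:
```python
from h import *; from hand import *
for i in range(4): c=cam('wrist'); p,r=pose(); print(p.round(4))
ctr,yaw=held(c,(222,197),(428,196),p[2]+.0096)
e=np.array([.6557,.2297])-ctr; print('need tool shift',(r.inv().apply(np.append(e,0))*1000).round(2),status.state()['finger_gap'])
```

```text
[0.657  0.2283 0.1662]
[0.6572 0.2284 0.1667]
[0.6573 0.2285 0.1668]
[0.6572 0.2286 0.1667]
len 0.1153 yaw -21.02 ctr [0.6573 0.2269]
need tool shift [ 2.05 -2.49 -0.  ] 0.1216022386062109
```

Request:
drive_tool(
  motion=[
    [[0.5,-1.2,3,0,0,0,1],[1,-2.3,6,0,0,0,1],[1,-2.3,9,0,0,0,1],[1,-2.3,10,0,0,0,1],[1,-2.3,10,0,0,0,1],[1,-2.3,10,0,0,0,1],[1,-2.3,10,0,0,0,1],[1,-2.3,10,0,0,0,1]],
  ],
)

```text
t: 40.17
ee_pos: [0.6548, 0.2303, 0.1554]
orientation: [3.141, -0.0, 1.205]
ft_force: [0.7, -0.2, -5.8]
finger_gap: 0.118
grip_force: 60.0
```

Run:
```python
from h import *; from hand import *
for i in range(3):
    c=cam('wrist'); p,r=pose(); print(p.round(4))
    ctr,yaw=held(c,(222,197),(428,196),p[2]+.0096)
    e=np.array([.6557,.2297])-ctr; print('need tool shift',(r.inv().apply(np.append(e,0))*1000).round(2))
```

```text
[0.6547 0.2303 0.1554]
len 0.1152 yaw -21.0 ctr [0.6547 0.2288]
need tool shift [1.24 0.63 0.  ]
[0.6547 0.2303 0.1554]
len 0.1152 yaw -21.02 ctr [0.6546 0.2288]
need tool shift [1.24 0.66 0.  ]
[0.6547 0.2303 0.1553]
len 0.1153 yaw -21.02 ctr [0.6546 0.2288]
need tool shift [1.25 0.67 0.  ]
```

Request:
drive_tool(
  motion=[
    [[0.5,0.6,1,0,0,0,1],[1,0.6,2.5,0,0,0,1],[1,0.6,4,0,0,0,1],[1,0.6,5.5,0,0,0,1],[1,0.6,7,0,0,0,1],[1,0.6,8.5,0,0,0,1],[1,0.6,10,0,0,0,1],[1,0.6,11,0,0,0,1],[1,0.6,11,0,0,0,1]],
  ],
)

```text
t: 41.07
ee_pos: [0.6552, 0.231, 0.1437]
orientation: [-3.141, 0.0, 1.205]
ft_force: [-0.7, 0.7, -6.1]
finger_gap: 0.119
grip_force: 60.0
```

Request:
drive_tool(
  motion=[
    [[0,0,1.5,0,0,0,1],[0,0,3,0,0,0,1],[0,0,4.5,0,0,0,1],[0,0,6,0,0,0,1],[0,0,7,0,0,0,1],[0,0,7.4,0,0,0,1],[0,0,7.4,0,0,0,1],[0,0,7.4,0,0,0,1]],
  ],
)

```text
t: 41.73
ee_pos: [0.6561, 0.2312, 0.1377]
orientation: [3.14, -0.001, 1.205]
ft_force: [-0.4, -0.1, -2.3]
finger_gap: 0.122
grip_force: 60.0
```

Seated: the tray's weight has gone off the arm at the expected height. Releasing.

Request:
drive_tool(
  motion=[
    [[0,0,0.8,0,0,0,1],[0,0,0.8,0,0,0,0.57],[0,0,0.8,0,0,0,0.57],[0,0,0.8,0,0,0,0.57],[0,0,0.8,0,0,0,0.57],[0,0,0.8,0,0,0,0.57],[0,0,0.8,0,0,0,0.57],[0,0,-15,0,0,0,0.57],[0,0,-45,0,0,0,0.57],[0,0,-80,0,0,0,0.57],[0,0,-110,0,0,0,0.57],[0,0,-110,0,0,0,0.57]],
  ],
)

```text
t: 42.73
ee_pos: [0.6597, 0.232, 0.2563]
orientation: [3.129, -0.008, 1.206]
ft_force: [0.7, -0.5, 1.5]
finger_gap: 0.432
grip_force: 0.0
```

Request:
drive_tool(
  motion=[
    [[-40,0,0,0,0,0,0.57],[-70,0,0,0,0,0,0.57],[-70,0,0,0,0,0,0.57],[-70,0,0,0,0,0,0.57],[-70,0,0,0,0,0,0.57],[-70,0,0,0,0,0,0.57],[-70,0,0,0,0,0,0.57],[-70,0,0,0,0,0,0.57]],
  ],
)

```text
t: 43.4
ee_pos: [0.6306, 0.1666, 0.2465]
orientation: [-3.141, -0.0, 1.207]
ft_force: [0.1, 0.3, -0.6]
finger_gap: 0.429
grip_force: 0.0
```

```bash
python3 lock.py w16.png
python3 - <<'E'
from h import *; from fitt import sockets
c=cam('wrist','w17.png'); sockets(c,np.array([.6558,.2297]),-21.07,.148,win=.010)
P=cloud(c).reshape(-1,3)
a=np.radians(-21.07); q=(P[:,:2]-[.6558,.2297])@np.array([[np.cos(a),-np.sin(a)],[np.sin(a),np.cos(a)]])
for X,Y in((45,53),(-45,53),(66,25),(66,-25),(45,-53),(-45,-53),(40,25),(-40,-25),(40,-25),(-40,25)):
    k=P[np.hypot(q[:,0]-X/1e3,q[:,1]-Y/1e3)<.004]
    if len(k): print(X,Y,len(k),np.median(k[:,2]).round(4))
s=cam('side'); im=s['frame'][130:270,270:450,::-1]; cv2.imwrite('pics/end.png',np.hstack([cv2.resize(c['frame'][:,:,::-1],(400,300)),cv2.resize(im,(386,300),interpolation=cv2.INTER_CUBIC)]))
E
```

```text
[0.6305735  0.16649607 0.24649033] [-1.79986947e+02 -1.10298142e-03  6.91332396e+01]
brass [250. 160.] 58 [0.5968 0.2518 0.1558] zmax 0.1567 tool [ 67.7 -61.9  90.7]
brass [114. 309.] 737 [0.3124 0.1423 0.0213] zmax 0.0236 tool [-135.9 -288.7  225.3]
n 4 ctr [0.6552 0.2293] yaw -21.03 res mm [[-0.4, -0.2], [-0.2, 0.4], [0.4, 0.1], [0.2, -0.3]] [np.int32(119), np.int32(86), np.int32(88), np.int32(119)]
45 53 79 0.1481
-45 53 80 0.1479
66 25 67 0.1478
66 -25 60 0.1478
45 -53 61 0.1475
-45 -53 303 0.3889
40 25 75 0.1518
-40 -25 69 0.1516
40 -25 67 0.1518
-40 25 78 0.152
```

View pics/end.png

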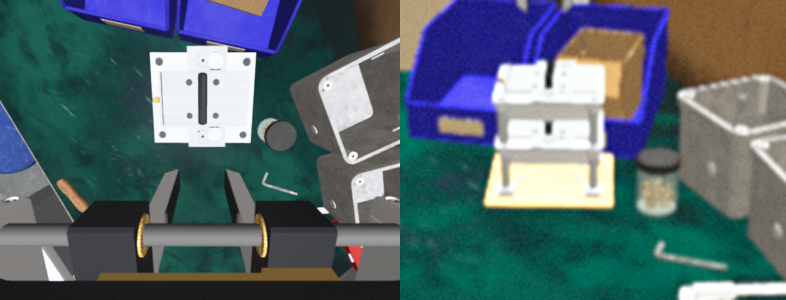

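The views show both trays stacked square on the base. The upper flange is at 148 mm, level and centred within 0.7 mm, the top lock pin is up at (156,100), and the gripper is clear. Handing in.

```bash
python3 -c "
from h import *
print(job.sign_off())"
```

```text
the job is handed in; nothing more can be done
None
```

The job is handed in, with no verdict returned: my last measurements had one barb in each tray, both lids home with their lock pins up, and both trays fully seated and stacked on the base with the gripper clear.

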